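Rebuild a motorcycle spot lamp

TASK

Rebuild the spot lamp held tilted in the bench fixture: drop the amber lens flat into its barrel, then the white spacer on top of it, then set the threaded retaining ring on the barrel and screw it down clockwise until it clamps the stack firmly. Let go of everything and leave the other things on the bench where they are.

Things in the scene. Friction and masses are not known exactly. Their poses are not given: they have to be found in the camera images.
- lamp_mouth (a point): Centre of the open mouth of the grey lamp barrel, level with its rim, 118 mm above the bench. z axis: out along the barrel's axis, 28 degrees from vertical, leaning to the fixture's -x side (about towards the robot's right). y axis: level. Bore 40 mm wide, 24 mm deep to a flat seat; barrel 46 mm outside; coarse outer thread 55.6 mm over its crests from 1.5 mm below the rim.
- fixture: Fixed bench fixture that holds the lamp: steel base 130 x 110 x 12 mm, two red side plates up to 88 mm high. Origin on the bench, straight below the lamp's mouth; x and y level, z up. It cannot move.
- lens_seat (a point): Point on the barrel's axis 17 mm inside the mouth, where the lens's centre lies when it is fully home; axes as lamp_mouth.
- spacer_seat (a point): Point on the barrel's axis 4 mm inside the mouth, where the spacer's centre lies when it is home on the lens; axes as lamp_mouth. The spacer then stands 2 mm proud of the rim.
- ring_start (a point): Point on the barrel's axis 7.1 mm outside the mouth; axes as lamp_mouth. The ring's centre rests about here when set over the barrel with its y axis turned 75 degrees (give or take 15) anticlockwise, seen from outside the mouth, from the lamp's y axis. From there it is screwed clockwise: right-hand thread, 15 mm a turn.
- ring_home (a point): Point on the barrel's axis 5 mm outside the mouth, where the ring's centre lies when screwed home; axes as lamp_mouth. The ring touches the spacer after about 50 degrees of turning; the thread's 1 mm of axial play is taken up over 24 more, then it goes stiff and clamps, its y axis within about 15 degrees of the lamp's y axis, and holds by friction.
- lens_center (a point): Centre of the loose amber glass lens, a plain flat disc 37.6 mm in diameter and 14 mm thick, 40 g, lying flat on the bench (either face may go down). z axis: the disc's axis. Smooth: it slides down the bore once entered squarely and let go.
- spacer_center (a point): Centre of the loose white spacer, a plain ring 37 mm outside, 30 mm inside, 12 mm high, 20 g, lying flat on the bench (either way up). z axis: its axis. It too slides freely in the bore.
- ring_center (a point): Centre, half-way up, of the loose aluminium retaining ring: 64 mm in diameter, 32 mm high in all, 90 g, standing on its skirt on the bench. z axis: up, to its tabs. Half a turn about z makes no difference. Its clamping flange has its underside 13 mm and its top 17 mm above the foot, with a 28 mm opening. Two small lugs inside the skirt, on its x axis, run in the lamp's thread.
- ring_tabs (a point): Point on the ring's axis, 8.5 mm above ring_center, midway between its two upright blue finger tabs, for gripping. They stand on the flange, reach 7.5 mm above and below this point, are 22 mm wide along the ring's x axis and 5 mm thick; outer faces 44 mm apart along the ring's y axis.
- tape_center (a point): Centre of a bystander: a roll of masking tape 100 mm across and 24 mm high, lying flat.
- socket_center (a point): Centre of a bystander: a steel socket 24 mm in diameter and 34 mm high, standing upright.
- grease: Bystander: a grease jar 60 mm in diameter and 60 mm high; origin at the centre of its underside.
- spray: Bystander: a spray can 66 mm in diameter and 170 mm high; origin at the centre of its underside.
- screwdriver: Bystander: a green-handled screwdriver lying on the bench.
- wrench: Bystander: a steel wrench lying on the bench.
- hammer: Bystander: a hammer lying at the far edge of the bench.
There are look-alikes about, which are no part of the job. Of the things that look like the part that bears ring_center, the middle-sized one is meant.

How it is judged:
By the outcome, as a careful person would: the job done as asked, in the order asked, and still so for the second after the job is handed in, with the robot touching nothing.
It also fails if it takes over 67 s, if anything falls off the work surface, if the arm or the gripper's body presses on something with over 40 N, if the wrist force passes 120 N, or if a joint passes its speed limit or range.

ROBOT

A 6-joint arm with a two-finger parallel gripper is mounted at the origin on the work surface. World frame = base frame: x ahead of the robot, y to its left, z up, the work surface at z = 0. Lengths are in m, angles in rad, forces in N, time in s.
With the tool pointing down it reaches from about 0.35 to 0.775 m from the base axis. Payload 7.3 kg.
Tool frame: the origin (TCP) lies midway between the tips of the shut fingers; the grasp point (between the pads) lies 19 mm behind it (r.hold_point_z is the distance from the TCP to the grasp point, in m); z points along the fingers, y is the line along which they close (so a half turn about z gives the same grasp; the last joint's range is limited). The gripper opens to 92 mm and grips with 3 to 60 N. Pads are 19 mm wide; open, the fingers measure 130 mm over their backs; the gripper's body (75 mm by 190 mm) begins 47 mm behind the grasp point.
Start: joints at [-0.146, 0.342, 1.524, -0, 1.275, -0.146], TCP at [0.525, 0, 0.227] pointing down, gripper open.
Joint ranges: [-2.53, 2.53], [-0.77, 2.02], [0.04, 2.7], [-1, 4.14], [0.28, 2.66], [-3.11, 3.11]. Speed limits (rad/s): [2.57, 2.57, 3.14, 3.14, 3.14, 3.14].

INTERFACE

Orientations are given as a unit quaternion [w, x, y, z].
In Python, from plant import r gives the robot as it stands.
- The arm moves only by the tool move_arm, never from a script. Its argument "series" is a list that holds one entry, the list of rows, each a list of 5 numbers: the shift along the world's x, y, z in cm, then the turn about the world's z in rad, then the closure in counts, from 0 (fully open) to 255 (shut). A call has 1 to 12 rows; each row shifts and turns the commanded pose from where the row before left it; what a row does not reach is not made up. A row lasts 1/12 s, in which the tool goes at most 41.7 mm and 7.16 degrees, less where a joint would pass 70% of its speed; a pose out of reach is approached as far as the arm can. A call with a gripper value outside its range is refused whole. The fingers move at their own pace and stop on an object; the grip force is fixed at half the most. Time passes only in rows, so rows that do not move let the fingers close. It gives the time, the measured TCP pose, the force, the opening and the grip force at its end, in the units of the state.
- r.read_state(): the state, without advancing time (a new reading comes with each control period).
- r.get_image(name): name is "scene" or "side" or "wrist"; returns a dict with "pixels" (400x640x3 uint8, red, green, blue), "depth" (400x640 float32, m along the optical axis (not along the pixel's ray), 0 where there is no reading), "intrinsics" (3x3 intrinsics, pixels), "xyz" and "orientation" of the camera in the world; the wrist camera has in their place "hand_eye" (4x4, takes a point from camera to tool coordinates, whose origin is the TCP and whose axes are the flange's). Camera axes: x right, y down, z forward; pixel columns grow to the right and rows downward; lengths in m; the calibration is good to about 2 mm. A picture is of the moment at which its call begins: read the wrist's pose just before it.
- r.hand_in(): hands the job in; it is judged then, once.
The state is a dict: "time": time; "q": joint angles; "qvel": joint speeds; "joint_torque": joint torques, N m; "position": TCP position; "tool_rot": TCP orientation; "ft_force": force on the tool from outside, world axes, zero at the start; "wrist_torque": the same for the moment, N m; "gripper_width": finger opening in m; "grasp_force": force on a finger pad.
Only numpy, scipy, OpenCV 4.12 (cv2) and the standard library are available. Lean on these libraries where they do the work, as an engineer would, in place of code of your own. Each camera call takes 0.05 s, during which the arm holds its last target. There are 200 camera calls.

## Working session

There is one attempt and no reset: what is moved stays moved. The work goes in short steps, Python scripts to look and compute and a tool call to move; the robot and the scene stay as the last step left them, time stands still between calls to the robot, and variables do not carry over. Pictures are saved under pics/ and viewed, at most 10 in all, crops included, and the job is handed in when it is done.

Besides the shell and the picture viewer there is one more tool, called after "Emit:" as name([rows], argument=value, ...), one row to a line, values as JSON. move_arm: Moves the arm, as the interface text tells. Its arguments: {"type":"object","properties":{"series":{"type":"array"}},"required":["series"]}

```bash
ls; mkdir -p pics
cat > h.py <<'E'
import numpy as np, cv2
from scipy.spatial.transform import Rotation as R
from plant import r
def q2R(q): return R.from_quat(np.r_[q[1:],q[0]]).as_matrix()
def grab(name):
    s=r.read_state(); im=r.get_image(name)
    if 'hand_eye' in im:
        T=np.eye(4);T[:3,:3]=q2R(s['tool_rot']);T[:3,3]=s['position'];T=T@np.array(im['hand_eye'])
    else:
        T=np.eye(4);o=np.array(im['orientation']);T[:3,:3]=o if o.shape==(3,3) else q2R(o);T[:3,3]=im['xyz']
    K=np.array(im['intrinsics']);d=im['depth'];v,u=np.indices(d.shape)
    P=np.stack([(u-K[0,2])/K[0,0]*d,(v-K[1,2])/K[1,1]*d,d],-1)@T[:3,:3].T+T[:3,3]
    P[d==0]=np.nan
    return im['pixels'],P,T,K
def save(name,img): cv2.imwrite('pics/'+name+'.png',cv2.cvtColor(img,cv2.COLOR_RGB2BGR))
E
python3 - <<'E'
from h import *
print(r.read_state())
print([a for a in dir(r) if a[0]!='_'],r.hold_point_z)
for n in ['scene','side','wrist']:
    p,P,T,K=grab(n); save(n+'0',p); np.savez(n+'0.npz',p=p,P=P,T=T,K=K); print(n,T.round(3).tolist(),K[0,0])
E
```

```text
pics
{'time': 0.0, 'q': array([-1.46022491e-01,  3.42730220e-01,  1.52498035e+00, -5.36969376e-05,
        1.27537973e+00, -1.45987076e-01]), 'qvel': array([ 0.00214115, -0.00095731, -0.00088429, -0.00193049, -0.00076389,
        0.00051536]), 'joint_torque': array([ 7.61924657e-04, -4.31245601e+01, -2.44219762e+01,  7.17750052e-02,
        5.59406646e-02, -1.04314388e-04]), 'position': array([5.24613214e-01, 5.08195426e-05, 2.26053858e-01]), 'tool_rot': array([-5.85577027e-04,  7.07113563e-01,  7.07099602e-01, -4.67436997e-04]), 'ft_force': array([0.47512556, 0.5436787 , 0.90343379]), 'wrist_torque': array([-0.01158791,  0.03659518,  0.00449052]), 'grasp_force': 0.0, 'gripper_width': 0.09199683236152159}
['MotionError', 'get_image', 'hand_in', 'hold_point_z', 'read_state'] 0.0188
scene [[-0.332, 0.753, -0.568, 1.24], [0.943, 0.262, -0.204, 0.221], [-0.005, -0.603, -0.798, 1.027], [0.0, 0.0, 0.0, 1.0]] 432.7921161161853
side [[0.887, -0.281, 0.366, 0.187], [-0.461, -0.572, 0.678, -0.767], [0.019, -0.77, -0.637, 0.811], [0.0, 0.0, 0.0, 1.0]] 431.77802851741154
wrist [[1.0, -0.0, -0.003, 0.525], [-0.001, -0.969, -0.247, 0.066], [-0.003, 0.247, -0.969, 0.383], [0.0, 0.0, 0.0, 1.0]] 302.19876767005144
```

View pics/scene0.png

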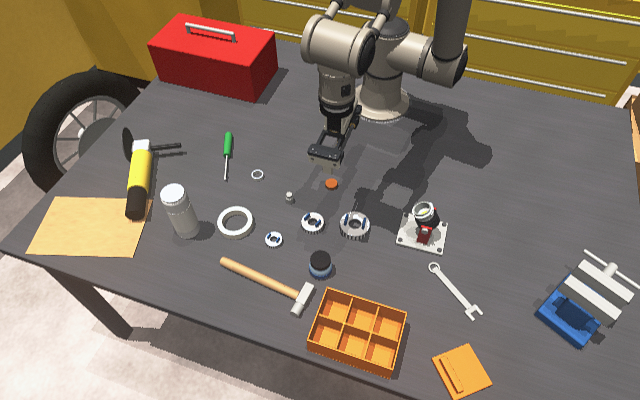

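View pics/side0.png

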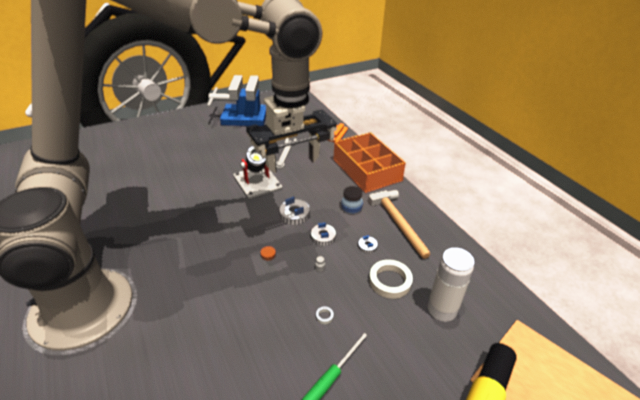

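Run:
```python
from h import *
D={n:np.load(n+'0.npz') for n in ['scene','side','wrist']}
def pt(n,u,v,k=2): return np.nanmedian(D[n]['P'][v-k:v+k+1,u-k:u+k+1].reshape(-1,3),0).round(4)
for nm,u,v in [('lens',331,183),('spc',257,174),('ringM',312,222),('ringL',355,224),('ringS',273,239),('sock',289,197),('base',424,240),('mouth',427,213),('wrench',455,290),('grease',320,262),('bench',300,170)]: print(nm,pt('scene',u,v))
def obj(n,c,rad,z0,z1):
    P=D[n]['P'];m=(np.hypot(P[...,0]-c[0],P[...,1]-c[1])<rad)&(P[...,2]>z0)&(P[...,2]<z1);return P[m],D[n]['p'][m]
for nm,u,v,rad,zz in [('lens',331,183,.035,(.010,.02)),('spc',257,174,.035,(.008,.018)),('ringM',312,222,.05,(.013,.021))]:
    for n in ['scene','side']:
        X,_=obj(n,pt('scene',u,v),rad,*zz)
        if len(X)>5:
            (c,rr)=cv2.minEnclosingCircle((X[:,:2]*1000).astype(np.float32)); print(nm,n,len(X),np.round(c,1),round(rr,1),(X.mean(0)*1000).round(1))
# base plate
for n in ['scene','side']:
    X,_=obj(n,pt('scene',424,235),.13,.007,.017)
    print('base',n,len(X),cv2.minAreaRect((X[:,:2]*1000).astype(np.float32)))
    X,_=obj(n,pt('scene',424,235),.13,.1,.14); print('top',len(X),X.min(0),X.max(0))
def crop(n,u,v,w,s):
    p=D[n]['p'][v-w*3//4:v+w*3//4,u-w:u+w]; return cv2.resize(p,(400,300),interpolation=cv2.INTER_CUBIC)
save('crops',np.vstack([np.hstack([crop('scene',424,222,40,5),crop('scene',312,224,32,5)]),np.hstack([crop('side',258,170,40,5),crop('side',322,234,32,5)])]))
```

```text
lens [ 0.4355 -0.0381  0.0106]
spc [ 0.4663 -0.2723 -0.002 ]
ringM [ 0.5818 -0.0465 -0.0021]
ringL [ 0.5464  0.073  -0.0027]
ringS [ 0.672  -0.1294 -0.0022]
sock [ 0.5383 -0.1327  0.0269]
base [0.5569 0.2692 0.0289]
mouth [0.5366 0.2559 0.1208]
wrench [0.6642 0.3755 0.0042]
grease [0.7284 0.0313 0.0577]
bench [ 0.406  -0.151  -0.0029]
lens scene 70 [436.4 -36. ] 20.0 [435.2 -38.7  12.1]
lens side 135 [429.5 -42.2] 20.3 [430.3 -41.8  13.6]
spc scene 27 [ 475.8 -265.9] 19.1 [ 477.  -268.3   10.2]
spc side 103 [ 472.7 -269.6] 19.9 [ 472.1 -270.    11.5]
ringM scene 173 [591.4 -40.8] 32.8 [593.2 -41.2  15.3]
ringM side 256 [586.6 -45.6] 33.1 [585.  -47.8  16.8]
base scene 997 ((561.3942260742188, 273.0921325683594), (190.85496520996094, 152.338134765625), 3.051345109939575)
top 250 [0.49858869 0.21735974 0.10001062] [0.54938468 0.28132395 0.12789093]
base side 799 ((556.0864868164062, 264.76300048828125), (209.88563537597656, 143.9765625), 10.741957664489746)
top 143 [0.4883433  0.21485845 0.1002591 ] [0.53297575 0.26772857 0.12840612]
```

View pics/crops.png

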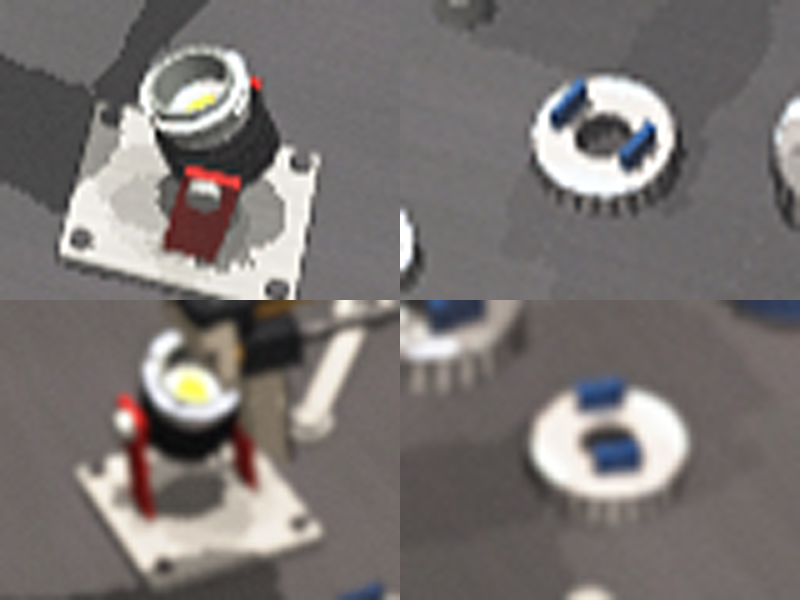

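View pics/wrist0.png

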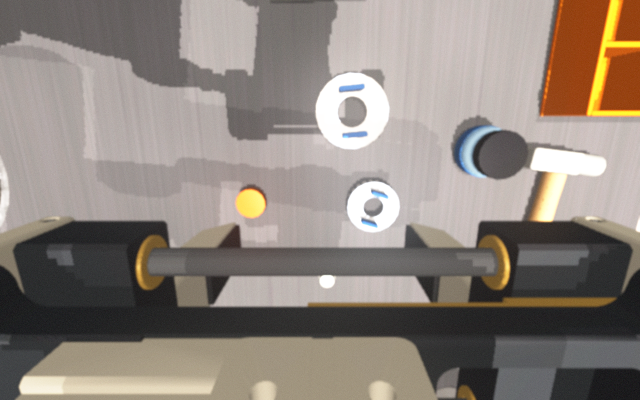

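Emit:
move_arm([
  [[0, 4, 0, 0, 0], [0, 4, 0, 0, 0], [0, 4, 0, 0, 0], [0, 4, 0, 0, 0], [0, 4, 0, 0, 0], [0, 3, 2, 0, 0], [0, 0, 0, 0, 0], [0, 0, 0, 0, 0]],
])

```text
time: 0.82
position: [0.525, 0.2315, 0.2471]
tool_rot: [0.0, 0.706, 0.708, 0.001]
ft_force: [0.5, -0.5, -0.3]
gripper_width: 0.0919
grasp_force: 0.0
```

Run:
```python
from h import *
D=np.load('wrist0.npz'); p,P,T,K=D['p'],D['P'],D['T'],D['K']
hsv=cv2.cvtColor(p,cv2.COLOR_RGB2HSV)
def ray(u,v,z):
    d=T[:3,:3]@np.array([(u-K[0,2])/K[0,0],(v-K[1,2])/K[1,1],1]); o=T[:3,3]; return o+d*(z-o[2])/d[2]
m=np.zeros(p.shape[:2],np.uint8); m[185:222,230:270]=(hsv[185:222,230:270,1]>150)
n,l,st,c=cv2.connectedComponentsWithStats(m); i=1+np.argmax(st[1:,4]); print('lens',st[i],c[i],ray(*c[i],.014),np.nanmedian(P[l==i],0))
m[:]=0; m[175:240,340:405]=((hsv[175:240,340:405,0]>100)&(hsv[175:240,340:405,0]<125)&(hsv[175:240,340:405,1]>120))
n,l,st,c=cv2.connectedComponentsWithStats(m)
for i in range(1,n):
    if st[i,4]>15: print('tab',st[i],c[i],ray(*c[i],.030))
m[:]=0;g=p[...,:].min(-1);m[175:240,340:405]=(g[175:240,340:405]>200)
cn=max(cv2.findContours(m,cv2.RETR_EXTERNAL,cv2.CHAIN_APPROX_NONE)[0],key=cv2.contourArea); e=cv2.fitEllipse(cn);print('ring',e,ray(*e[0],.017))
p,P,T,K=grab('wrist'); save('w1',p); np.savez('w1.npz',p=p,P=P,T=T,K=K); print(T.round(3))
```

```text
lens [237 188  29  28 293] [246.51535836 201.16382253] [ 0.42801526 -0.03490242  0.014     ] [ 0.42544819 -0.03588395  0.01286235]
tab [373 192  14   5  23] [379.56521739 193.91304348] [ 0.59304564 -0.02151619  0.03      ]
tab [362 221  14   5  27] [368.22222222 222.96296296] [ 0.58074889 -0.05844491  0.03      ]
ring ((372.5380554199219, 208.34495544433594), (50.11576461791992, 57.40299987792969), 28.961761474609375) [ 0.58753312 -0.04352673  0.017     ]
[[ 1.     0.002  0.001  0.525]
 [ 0.002 -0.969 -0.247  0.298]
 [ 0.     0.247 -0.969  0.404]
 [ 0.     0.     0.     1.   ]]
```

View pics/w1.png

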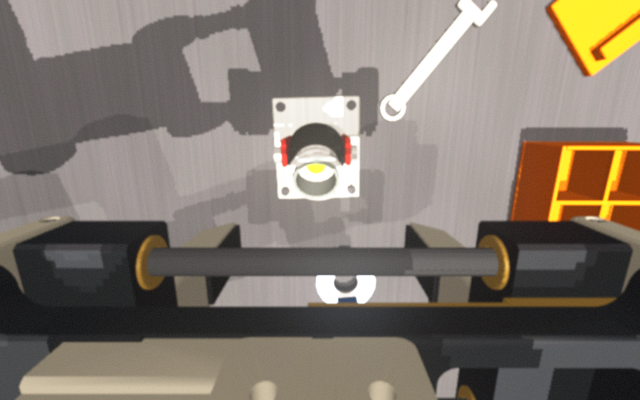

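Run:
```python
from h import *
D=np.load('w1.npz'); p,P,T,K=D['p'],D['P'],D['T'],D['K']
def ray(u,v,z):
    d=T[:3,:3]@np.array([(u-K[0,2])/K[0,0],(v-K[1,2])/K[1,1],1]); o=T[:3,3]; return (o+d*(z-o[2])/d[2]).round(4)
for uv in [(273,97),(359,96),(277,199),(358,197),(281,106),(351,105),(285,190),(351,189)]: print(uv,ray(*uv,.012))
m=(P[...,2]>.09)&(P[...,2]<.14)&(np.abs(P[...,0]-.52)<.06)&(np.abs(P[...,1]-.25)<.08)
X=P[m]; print(len(X))
# rim plane: expected normal
a=np.array([0,-np.sin(np.radians(28)),np.cos(np.radians(28))])
vv,uu=np.where(m); s=X@a
for nm in ['w1','scene0','side0']:
    D=np.load(nm+'.npz');P=D['P']
    m=(P[...,2]>.08)&(P[...,2]<.15)&(np.abs(P[...,0]-.52)<.06)&(np.abs(P[...,1]-.25)<.08)
    X=P[m]; s=X@a; h,b=np.histogram(s,30); k=np.argmax(h[15:])+15
    Y=X[(s>np.percentile(s,97)-.005)]
    e1=np.array([1,0,0]);e2=np.cross(a,e1); q=np.c_[Y@e1,Y@e2]
    c,rr=cv2.minEnclosingCircle((q*1000).astype(np.float32)); sc=np.percentile(s,97)
    print(nm,len(X),len(Y),sc,rr,'centre',c[0]/1000*e1+c[1]/1000*e2+sc*a)
D=np.load('w1.npz');c=cv2.resize(D['p'][85:210,260:375],(736,600)[::1],interpolation=cv2.INTER_CUBIC);save('w1c',c)
```

```text
(273, 97) [0.4639 0.3236 0.012 ]
(359, 96) [0.5702 0.325  0.012 ]
(277, 199) [0.4643 0.1931 0.012 ]
(358, 197) [0.573  0.1961 0.012 ]
(281, 106) [0.4734 0.3129 0.012 ]
(351, 105) [0.5606 0.3143 0.012 ]
(285, 190) [0.4754 0.2055 0.012 ]
(351, 189) [0.5633 0.2071 0.012 ]
3027
w1 4074 841 -0.009206466464769771 28.432384490966797 centre [0.51831464 0.24003472 0.11720176]
scene0 543 101 -0.00959642575981579 28.793981552124023 centre [0.5228869  0.23948162 0.11646601]
side0 283 67 -0.007363458850687378 27.095399856567383 centre [0.51505103 0.23651013 0.11741503]
```

View pics/w1c.png

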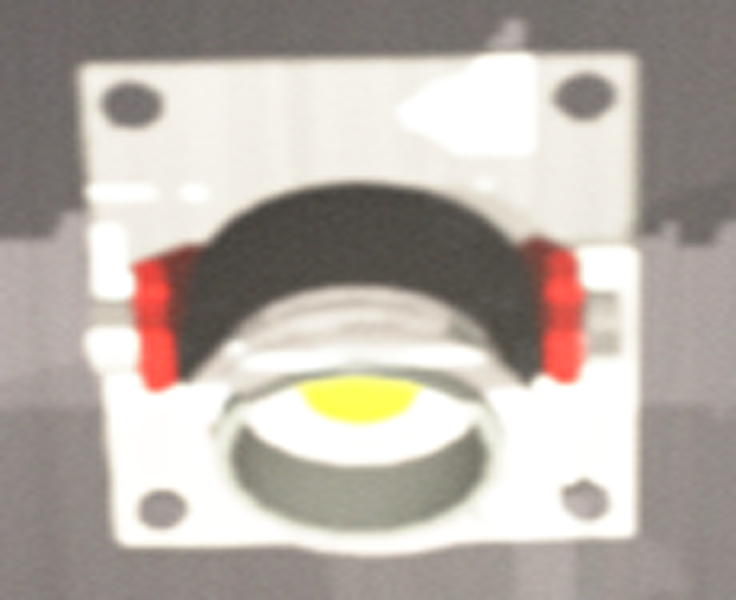

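Emit:
move_arm([
  [[-1, -4, 0, 0, 0], [-1, -4, 0, 0, 0], [-1, -4, 0, 0, 0], [-1, -4, 0, 0, 0], [-1.3, -3.8, -1, 0, 0], [-1.3, -3.7, -1, 0, 0], [-1, -3.5, -2, 0, 0], [-1, -3, -2.5, 0, 0], [-1, -3, -3, 0, 0], [0, 0, 0, 0, 0], [0, 0, 0, 0, 0]],
])

```text
time: 1.78
position: [0.4271, -0.1005, 0.1515]
tool_rot: [-0.002, 0.709, 0.705, -0.001]
ft_force: [0.1, 0.6, -0.3]
gripper_width: 0.092
grasp_force: 0.0
```

```bash
cat >> h.py <<'E'
def rayf(T,K):
    def ray(u,v,z):
        d=T[:3,:3]@np.array([(u-K[0,2])/K[0,0],(v-K[1,2])/K[1,1],1]); o=T[:3,3]; return (o+d*(z-o[2])/d[2]).round(4)
    return ray
E
python3 - <<'E'
from h import *
p,P,T,K=grab('wrist'); save('w2',p); ray=rayf(T,K); print(T[:3,3])
hsv=cv2.cvtColor(p,cv2.COLOR_RGB2HSV)
m=((hsv[...,1]>150)&(hsv[...,0]<20)&(p[...,2]<90)).astype(np.uint8); m[215:]=0
n,l,st,c=cv2.connectedComponentsWithStats(m)
for i in range(1,n):
    if st[i,4]>200:
        X=P[l==i]; Xt=X[X[:,2]>np.nanpercentile(X[:,2],60)-.0025]
        print(st[i],c[i],ray(*c[i],.014),np.nanmedian(X,0),cv2.minEnclosingCircle((Xt[:,:2]*1000).astype(np.float32)))
        cn=cv2.findContours((l==i).astype(np.uint8),0,1)[0][0]; q=np.array([ray(*x[0],.014)[:2] for x in cn]); print(cv2.minEnclosingCircle((q*1000).astype(np.float32)),q.min(0),q.max(0))
E
```

```text
[ 0.42842772 -0.03464163  0.30866855]
```

View pics/w2.png

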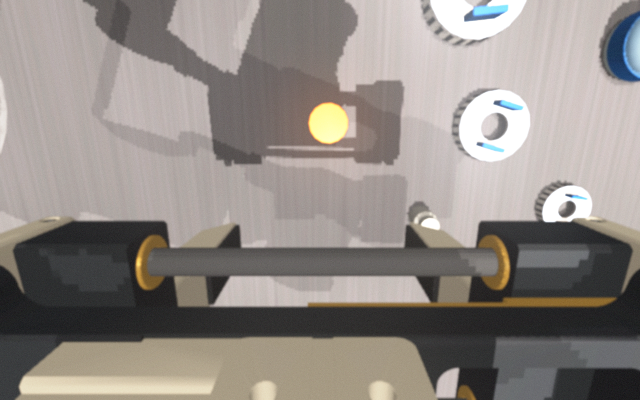

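Run:
```python
from h import *
p,P,T,K=grab('wrist'); ray=rayf(T,K); np.savez('w2.npz',p=p,P=P,T=T,K=K)
hsv=cv2.cvtColor(p,cv2.COLOR_RGB2HSV)
m=((hsv[...,1]>120)&(hsv[...,0]<30)).astype(np.uint8); m[215:]=0
n,l,st,c=cv2.connectedComponentsWithStats(m)
for i in range(1,n):
    if st[i,4]>200:
        print('lens',st[i],c[i],ray(*c[i],.014),np.nanmedian(P[l==i],0))
m=((hsv[...,0]>95)&(hsv[...,0]<125)&(hsv[...,1]>120)).astype(np.uint8);m[:,:450]=0;m[:,535:]=0;m[:85]=0;m[165:]=0
n,l,st,c=cv2.connectedComponentsWithStats(m)
for i in range(1,n):
    if st[i,4]>15: print('tab',st[i],c[i],ray(*c[i],.030))
print(r.read_state()['position'])
```

```text
tab [497 102  22   9  59] [506.69491525 107.33898305] [ 0.5922 -0.0245  0.03  ]
[ 0.42934161 -0.09921649  0.15333108]
```

Run:
```python
from h import *
D=np.load('w2.npz'); p,P,T,K=[D[k] for k in 'pPTK']
T=T.copy(); print(T.round(4), K); he=r.get_image('wrist')['hand_eye']; print(np.round(he,4))
q=p.astype(int); m=((q[...,0]-q[...,2]>90)).astype(np.uint8); m[215:]=0
n,l,st,c=cv2.connectedComponentsWithStats(m); i=1+np.argmax(st[1:,4]); print(st[i],c[i],p[123,328])
cn=max(cv2.findContours((l==i).astype(np.uint8),0,1)[0],key=cv2.contourArea); print(cv2.minEnclosingCircle(cn))
Rn=q2R([0,.70710678,.70710678,0]); Tn=np.eye(4);Tn[:3,:3]=Rn;Tn[:3,3]=[.429,-.1,.152];Tn=Tn@he
ray=rayf(Tn,K); (cc,rr)=cv2.minEnclosingCircle(cn); print(ray(*cc,.014),ray(*c[i],.014),ray(cc[0]+rr,cc[1],.014)-ray(*cc,.014))
print('tab1',ray(506.7,107.3,.03))
```

```text
[[ 1.     -0.0039 -0.0038  0.4292]
 [-0.0047 -0.9691 -0.2466 -0.0338]
 [-0.0027  0.2466 -0.9691  0.3098]
 [ 0.      0.      0.      1.    ]] [[302.19876767   0.         322.294529  ]
 [  0.         302.19876767 195.84629498]
 [  0.           0.           1.        ]]
[[-1.000e-03 -9.689e-01 -2.473e-01  6.610e-02]
 [ 1.000e+00 -6.000e-04 -1.500e-03  3.000e-04]
 [ 1.300e-03 -2.473e-01  9.689e-01 -1.571e-01]
 [ 0.000e+00  0.000e+00  0.000e+00  1.000e+00]]
[306 103  41  42 708] [325.13841808 117.88983051] [255 253 175]
((326.2243957519531, 123.42932891845703), 20.861608505249023)
[ 0.4326 -0.0382  0.014 ] [ 0.4316 -0.0331  0.014 ] [0.0198 0.     0.    ]
tab1 [ 0.5923 -0.0242  0.03  ]
```

Emit:
move_arm([
  [[0.35, 3.2, -3.5, 0, 0], [0, 3.05, -3.5, 0, 0], [0, 0, -3.5, 0, 0], [0, 0, -3.0, 0, 0], [0, 0, -0.8, 0, 0], [0, 0, 0, 0, 0], [0, 0, 0, 0, 255], [0, 0, 0, 0, 255], [0, 0, 0, 0, 255], [0, 0, 0, 0, 255], [0, 0, 0, 0, 255], [0, 0, 0, 0, 255]],
])

```text
time: 2.93
position: [0.4328, -0.0434, 0.0186]
tool_rot: [0.001, 0.707, 0.707, 0.0]
ft_force: [0.6, 0.3, 0.4]
gripper_width: 0.0567
grasp_force: 0.0
```

Emit:
move_arm([
  [[0, 0.6, -0.95, 0, 200], [0, 0, 0, 0, 140], [0, 0, 0, 0, 255], [0, 0, 0, 0, 255], [0, 0, 0, 0, 255], [0, 0, 0, 0, 255], [0, 0, 0, 0, 255], [0, 0, 0, 0, 255]],
])

```text
time: 3.6
position: [0.4326, -0.0373, 0.0086]
tool_rot: [0.0, 0.707, 0.707, 0.0]
ft_force: [-0.6, -0.3, -0.2]
gripper_width: 0.0362
grasp_force: 30.0
```

Emit:
move_arm([
  [[0, 0, 4, 0, 255], [0, 0, 4, 0, 255], [0, 0, 4, 0, 255], [1.44, 3.4, 1.2, 0, 255], [1.44, 3.4, 1.2, 0, 255], [1.44, 3.4, 1.2, 0, 255], [1.44, 3.4, 1.2, 0, 255], [1.44, 3.4, 1.2, 0, 255], [1.44, 3.4, 1.2, 0, 255], [0, 2.0, 0, 0, 255], [0, 0, 0, 0, 255], [0, 0, 0, 0, 255]],
])

```text
time: 4.6
position: [0.5184, 0.1875, 0.2]
tool_rot: [-0.0, 0.706, 0.708, -0.0]
ft_force: [-0.4, -0.1, -0.5]
gripper_width: 0.0365
grasp_force: 30.0
```

Run:
```python
from h import *
print([r.read_state()['position'].round(4).tolist() for _ in range(1)])
p,P,T,K=grab('wrist'); save('w3',cv2.resize(p[:,120:520],(600,600))); np.savez('w3.npz',p=p,P=P,T=T,K=K)
```

```text
[[0.5184, 0.1875, 0.2]]
```

View pics/w3.png

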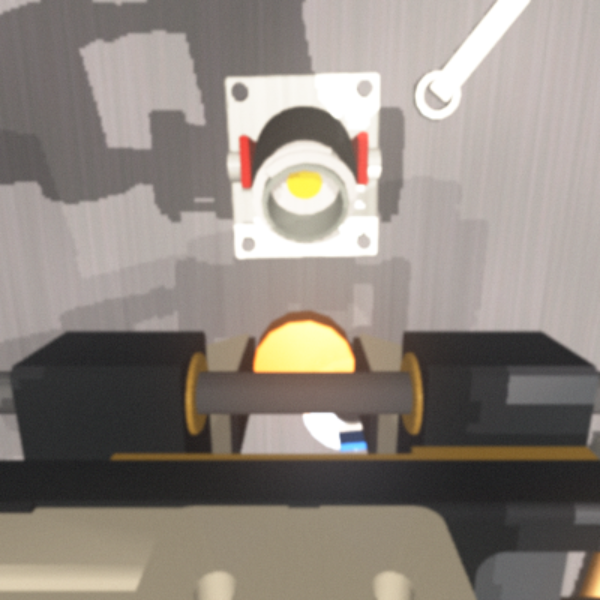

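Run:
```python
from h import *
from scipy.optimize import least_squares
D=np.load('w3.npz'); p,P,T,K=[D[k] for k in 'pPTK']
he=np.array(r.get_image('wrist')['hand_eye'])
# pose by commanded bookkeeping / measured
a=np.array([0.006,-np.sin(np.radians(28)),np.cos(np.radians(28))]); a/=np.linalg.norm(a)
e1=np.cross([0,-1,0.],a);e1=np.array([1,0,0.])-a*a[0];e1/=np.linalg.norm(e1);e2=np.cross(a,e1)
vv,uu=np.indices(p.shape[:2]); m=(vv<225)&(np.abs(P[...,0]-.519)<.04)&(np.abs(P[...,1]-.241)<.04)&(P[...,2]>.095)
X=P[m]; s=X@a; q=np.c_[X@e1,X@e2]
c0=np.array([.519,.241,.118]); print('expect s',c0@a)
h,b=np.histogram(s-c0@a,np.arange(-.02,.01,.001)); print(list(zip((b[:-1]*1000).round(),h)))
k=(np.abs(s-c0@a)<.0015)
c=np.array([c0@e1,c0@e2]); 
for it in range(5):
    rr=np.hypot(*(q-c).T); kk=k&(rr>.0185)&(rr<.0245)
    f=least_squares(lambda x:np.hypot(*(q[kk]-x[:2]).T)-x[2],[*c,.0215],loss='soft_l1',f_scale=.001); c=f.x[:2]
print(kk.sum(),f.x, 'centre',c[0]*e1+c[1]*e2+np.median(s[kk])*a, np.median(s[kk])-c0@a)
# lens front
m=(vv>200)&(p[...,0].astype(int)-p[...,2]>90)&(P[...,2]>.15)
L=P[m];L=L[~np.isnan(L[:,0])]; print('lens',len(L),np.percentile(L,[2,50,98],axis=0))
g=p[60:230,230:420]; e=cv2.Canny(g,60,150); save('edge',cv2.resize(e,None,fx=3,fy=3)) if 0 else None
```

```text
expect s -0.005840725541932712
[(np.float64(-20.0), np.int64(5)), (np.float64(-19.0), np.int64(10)), (np.float64(-18.0), np.int64(13)), (np.float64(-17.0), np.int64(13)), (np.float64(-16.0), np.int64(28)), (np.float64(-15.0), np.int64(45)), (np.float64(-14.0), np.int64(52)), (np.float64(-13.0), np.int64(78)), (np.float64(-12.0), np.int64(80)), (np.float64(-11.0), np.int64(84)), (np.float64(-10.0), np.int64(86)), (np.float64(-9.0), np.int64(153)), (np.float64(-8.0), np.int64(177)), (np.float64(-7.0), np.int64(191)), (np.float64(-6.0), np.int64(188)), (np.float64(-5.0), np.int64(201)), (np.float64(-4.0), np.int64(198)), (np.float64(-3.0), np.int64(192)), (np.float64(-2.0), np.int64(210)), (np.float64(-1.0), np.int64(370)), (np.float64(0.0), np.int64(152)), (np.float64(1.0), np.int64(5)), (np.float64(2.0), np.int64(0)), (np.float64(3.0), np.int64(0)), (np.float64(4.0), np.int64(0)), (np.float64(5.0), np.int64(0)), (np.float64(6.0), np.int64(0)), (np.float64(7.0), np.int64(0)), (np.float64(8.0), np.int64(0))]
643 [0.51887805 0.26716863 0.02127824] centre [0.51883093 0.24031312 0.11712049] -0.00045510225787474823
lens 1672 [[0.49842007 0.16393642 0.20225858]
 [0.51445537 0.19547899 0.20480797]
 [0.58524521 0.22097642 0.28629877]]
```

Emit:
move_arm([
  [[0.05, 2.7, 0, 0, 255], [0, 2.8, 0, 0, 255], [0, 0, -3, 0, 255], [0, 0, -2.5, 0, 255], [0, 0, -0.5, 0, 255], [0, 0, 0, 0, 255], [0, 0, -0.3, 0, 255], [0, 0, -0.2, 0, 255], [0, 0, -0.2, 0, 255], [0, 0, 0, 0, 255]],
])

```text
time: 5.53
position: [0.5204, 0.2411, 0.1348]
tool_rot: [0.001, 0.707, 0.707, 0.001]
ft_force: [1.2, -2.7, 4.6]
gripper_width: 0.0361
grasp_force: 30.0
```

Emit:
move_arm([
  [[0, 0, -0.15, 0, 255], [0, 0, -0.15, 0, 255], [0, 0, -0.1, 0, 255], [0, 0, 0, 0, 255]],
])

```text
time: 5.87
position: [0.5197, 0.2417, 0.1298]
tool_rot: [0.0, 0.707, 0.707, 0.0]
ft_force: [-0.3, -2.5, 3.6]
gripper_width: 0.0366
grasp_force: 30.0
```

```bash
cat > tilt.py <<'E'
from h import *
import sys
s=r.read_state(); print(s['position'],s['ft_force'].round(1))
p,P,T,K=grab('wrist'); nm=sys.argv[1]; save(nm,cv2.resize(p[:,170:470],(600,800))[:560]); np.savez(nm+'.npz',p=p,P=P,T=T,K=K)
vv,uu=np.indices(p.shape[:2]); d=P-s['position']
q=p.astype(int)
am=(q[...,0]-q[...,2]>70)&(np.abs(d[...,0])<.02)&(d[...,1]>-.02)&(d[...,1]<.035)&(np.abs(d[...,2])<.025)
X=d[am]
if len(X)>20:
    for lo in np.arange(-.02,.03,.004):
        k=(X[:,1]>=lo)&(X[:,1]<lo+.004)
        if k.sum()>5: print(round(lo*1000+2),k.sum(),(np.percentile(X[k,2],[5,50,95])*1000).round(1))
E
python3 tilt.py w4
```

```text
[0.51971798 0.24169572 0.1298079 ] [-0.3 -2.5  3.6]
-2 26 [5.6 6.4 6.7]
2 430 [5.9 7.4 8.4]
6 438 [2.7 8.4 9.5]
10 460 [ 0.1  9.2 10.5]
14 519 [-1.   6.8 10.8]
18 131 [-1.1  1.2  4.6]
```

Emit:
move_arm([
  [[0, 0, -0.15, 0, 255], [0, 0, -0.15, 0, 255], [0, 0, -0.1, 0, 255], [0, 0, 0, 0, 255]],
])

```text
time: 6.25
position: [0.5192, 0.2419, 0.1251]
tool_rot: [-0.0, 0.707, 0.707, -0.0]
ft_force: [0.5, -1.7, 3.1]
gripper_width: 0.0363
grasp_force: 30.0
```

```bash
python3 tilt.py w5
```

```text
[0.51915583 0.24192664 0.12509719] [ 0.5 -1.7  3.1]
2 296 [ 5.4 10.4 11.5]
6 447 [ 2.9 11.7 13.2]
10 539 [ 2.1 12.2 14.5]
14 486 [ 2.5  7.4 12.5]
18 58 [2.4 3.9 5.4]
```

Run:
```python
from h import *
for nm in ['w3','w4','w5']:
    D=np.load(nm+'.npz'); p,P,T,K=[D[k] for k in 'pPTK']; tcp=T@np.linalg.inv(r.get_image('wrist')['hand_eye']); t=tcp[:3,3]
    d=P-t;q=p.astype(int)
    am=(q[...,0]-q[...,2]>70)&(d[...,1]>-.02)&(d[...,1]<.035)&(np.abs(d[...,2])<.025)&(np.abs(d[...,0])<.025)
    X=d[am]*1000; c=X[np.abs(X[:,0])<4]
    # profile along y at centre strip
    o=np.argsort(-c[:,1])[:25]; print(nm,t.round(4),'front',c[o].mean(0).round(1),'zrange of front2mm',np.percentile(c[c[:,1]>c[o,1].mean()-3][:,2],[2,98]).round(1),'x extents',np.percentile(X[:,0],[1,99]).round(1))
    top=c[(c[:,1]>0)&(c[:,1]<11)]; 
    A=np.c_[top[:,1],np.ones(len(top))]; 
    from scipy.optimize import least_squares
    f=least_squares(lambda x:A@x-top[:,2],[.3,8],loss='soft_l1',f_scale=.5); print('  top fit slope deg',np.degrees(np.arctan(f.x[0])),'z0',f.x[1])
```

```text
w3 [0.5184 0.1875 0.2   ] front [ 1.6 17.9  0.2] zrange of front2mm [-5.1  5.2] x extents [-17.8  17.8]
  top fit slope deg -0.6556114372949786 z0 4.5413989491578945
w4 [0.5197 0.2417 0.1298] front [ 0.4 17.5 -0.1] zrange of front2mm [-1.1 10.4] x extents [-17.2  17.1]
  top fit slope deg 15.021952751244186 z0 6.975874366079886
w5 [0.5192 0.2419 0.1251] front [ 0.2 16.7  3.7] zrange of front2mm [ 2.4 10.4] x extents [-16.8  16.9]
  top fit slope deg 25.988524538252058 z0 9.250063179967123
```

View pics/w5.png

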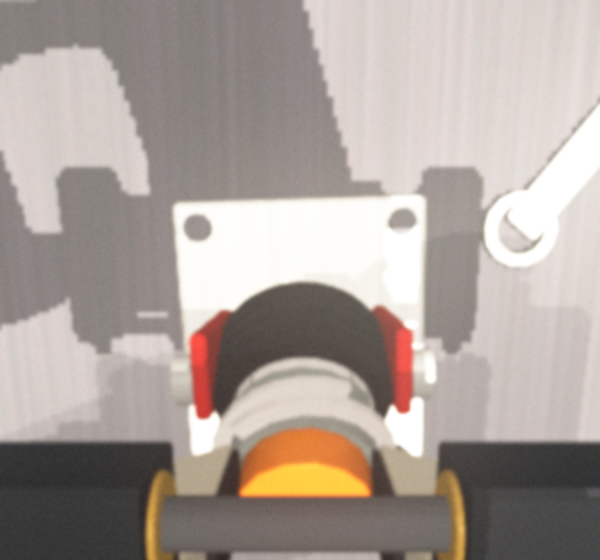

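Emit:
move_arm([
  [[0, 0, 0.08, 0, 255], [0, -0.11, -0.06, 0, 255], [0, -0.11, -0.06, 0, 255], [0, 0, -0.08, 0, 255], [0, 0.03, -0.06, 0, 255], [0, 0, 0, 0, 255]],
])

```text
time: 6.95
position: [0.5192, 0.2398, 0.1234]
tool_rot: [-0.0, 0.707, 0.707, -0.0]
ft_force: [0.1, -0.3, 0.3]
gripper_width: 0.0364
grasp_force: 30.1
```

```bash
python3 tilt.py w6
```

```text
[0.51924734 0.23981021 0.12336685] [ 0.1 -0.3  0.3]
2 310 [ 5.9 10.  11.1]
6 457 [ 2.7 11.3 12.7]
10 512 [ 1.8 12.  14.2]
14 501 [ 2.1  7.1 12.5]
18 60 [1.6 3.  5.1]
```

Emit:
move_arm([
  [[0, 0.03, -0.06, 0, 255], [0, 0, 0, 0, 255], [0, 0, 0, 0, 90], [0, 0, 0, 0, 90], [0, 0, 0, 0, 90], [0, 0, 0, 0, 90], [0, 0, 0, 0, 90]],
])

```text
time: 7.58
position: [0.5194, 0.2402, 0.123]
tool_rot: [0.0, 0.707, 0.707, 0.0]
ft_force: [0.2, 0.1, 0.0]
gripper_width: 0.059
grasp_force: 0.0
```

```bash
python3 tilt.py w7
python3 - <<'E'
from h import *
p=np.load('w7.npz')['p']; save('w7c',cv2.resize(p[130:260,240:400],(640,520),interpolation=cv2.INTER_CUBIC))
E
```

```text
[0.51941129 0.24019631 0.12303167] [0.2 0.1 0. ]
-14 38 [-24.5 -24.  -22.9]
-10 166 [-23.9 -22.5 -21. ]
-6 234 [-21.8 -20.3 -19.2]
-2 277 [-19.8 -18.3 -17. ]
2 304 [-17.5 -16.1 -14.8]
6 280 [-15.3 -14.  -12.8]
10 207 [-13.4 -11.9 -10.4]
14 37 [-11.3   1.1   2.5]
18 29 [2.3 3.  4. ]
```

Run:
```python
from h import *
P=np.load('scene0.npz')['P']
for nm,u,v in [('spraytop',174,193),('spraybot',183,230),('tape',252,222),('tapeL',219,222),('sock',289,194),('sd',227,150)]: print(nm,np.nanmedian(P[v-1:v+2,u-1:u+2].reshape(-1,3),0).round(3))
```

```text
spraytop [ 0.721 -0.364  0.167]
spraybot [ 0.752 -0.356  0.047]
tape [ 0.648 -0.203  0.015]
tapeL [ 0.683 -0.289  0.021]
sock [ 0.53  -0.136  0.03 ]
sd [ 0.423 -0.395  0.022]
```

Emit:
move_arm([
  [[0, 0, 3.5, 0, 0], [0, 0, 3.5, 0, 0], [0, 0, 1.5, 0, 0], [0, -4, 0, 0, 0], [0, -4, 0, 0, 0], [0, -4, 0, 0, 0], [0, -4, 0, 0, 0], [0, -4, 0, 0, 0], [0, -4, 0, 0, 0], [0, -4, 0, 0, 0], [0, -4, 0, 0, 0], [0, -4, 0, 0, 0]],
])

```text
time: 8.63
position: [0.5191, -0.1217, 0.2083]
tool_rot: [0.0, 0.707, 0.707, 0.0]
ft_force: [0.8, 0.0, -0.5]
gripper_width: 0.0917
grasp_force: 0.0
```

Emit:
move_arm([
  [[-0.76, -3.55, -0.88, 0, 0], [-0.76, -3.55, -0.88, 0, 0], [-0.76, -3.55, -0.88, 0, 0], [-0.76, -3.55, -0.88, 0, 0], [-0.76, -3.55, -0.88, 0, 0], [-0.76, -3.55, -0.88, 0, 0], [0, 0, 0, 0, 0], [0, 0, 0, 0, 0]],
])

```text
time: 9.3
position: [0.4728, -0.3342, 0.1544]
tool_rot: [-0.001, 0.708, 0.706, 0.0]
ft_force: [0.6, 0.4, -0.6]
gripper_width: 0.0919
grasp_force: 0.0
```

Run:
```python
from h import *
s=r.read_state()
p,P,T,K=grab('wrist'); save('w8',p); np.savez('w8.npz',p=p,P=P,T=T,K=K); ray=rayf(T,K)
print(s['position'])
m=(np.hypot(P[...,0]-.4735,P[...,1]+.2695)<.04)&(P[...,2]>.008)&(P[...,2]<.018); m[215:]=0
X=P[m]; print(len(X),cv2.minEnclosingCircle((X[:,:2]*1000).astype(np.float32)),X.mean(0),np.percentile(X[:,2],[5,95]))
b=(p.min(-1)>190).astype(np.uint8); b[~(np.hypot(P[...,0]-.4735,P[...,1]+.2695)<.045)]=0; b[215:]=0
cs=cv2.findContours(b,cv2.RETR_EXTERNAL,cv2.CHAIN_APPROX_NONE)[0]; cn=max(cs,key=cv2.contourArea); c,rr=cv2.minEnclosingCircle(cn); print(c,rr,cv2.contourArea(cn),ray(*c,.012), ray(c[0]+rr,c[1],.012)[0]-ray(*c,.012)[0])
```

```text
[ 0.47283281 -0.33424474  0.15435114]
413 ((473.2189636230469, -266.725341796875), 18.35211753845215) [ 0.47327894 -0.26653679  0.0109647 ] [0.00959163 0.01217094]
(328.84405517578125, 120.12861633300781) 26.140127182006836 1466.0 [ 0.4791 -0.2693  0.012 ] 0.025099999999999956
```

Emit:
move_arm([
  [[0, 3.4, -2, 0, 0], [0, 3.35, -2, 0, 0], [0, 0, -4, 0, 0], [0, 0, -4, 0, 60], [0, 0, -2.5, 0, 100], [0, 0, 0, 0, 100], [0, 0, 0, 0, 100]],
])

```text
time: 9.93
position: [0.4739, -0.2639, 0.0102]
tool_rot: [-0.001, 0.707, 0.708, -0.0]
ft_force: [0.6, -0.4, 1.7]
gripper_width: 0.0697
grasp_force: 0.0
```

Emit:
move_arm([
  [[0, 0, -0.1, 0, 255], [0, 0, 0, 0, 255], [0, 0, 0, 0, 255], [0, 0, 0, 0, 255], [0, 0, 0, 0, 255], [0, 0, 0, 0, 255], [0, 0, 0, 0, 255]],
])

```text
time: 10.52
position: [0.4743, -0.2658, 0.0102]
tool_rot: [0.001, 0.707, 0.707, 0.0]
ft_force: [-0.7, -0.2, 6.4]
gripper_width: 0.0342
grasp_force: 30.0
```

Emit:
move_arm([
  [[0, 0, 4, 0, 255], [0, 0, 4, 0, 255], [0, 0, 4, 0, 255], [0, 0, 0, 0, 255]],
])

```text
time: 10.85
position: [0.4772, -0.2679, 0.1369]
tool_rot: [0.007, 0.707, 0.707, 0.001]
ft_force: [1.6, -0.5, 0.1]
gripper_width: 0.034
grasp_force: 30.0
```

Emit:
move_arm([
  [[0.37, 3.78, 0.58, 0, 255], [0.37, 3.78, 0.58, 0, 255], [0.37, 3.78, 0.58, 0, 255], [0.37, 3.78, 0.58, 0, 255], [0.37, 3.78, 0.58, 0, 255], [0.37, 3.78, 0.58, 0, 255], [0.37, 3.78, 0.58, 0, 255], [0.37, 3.78, 0.58, 0, 255], [0.37, 3.78, 0.58, 0, 255], [0.37, 3.78, 0.58, 0, 255], [0.37, 3.78, 0.58, 0, 255], [0.37, 3.78, 0.58, 0, 255]],
])

```text
time: 11.85
position: [0.518, 0.1901, 0.199]
tool_rot: [0.0, 0.707, 0.707, 0.0]
ft_force: [1.1, -0.7, 0.1]
gripper_width: 0.0341
grasp_force: 30.0
```

Emit:
move_arm([
  [[0, 0, 0, 0, 255], [0, 0, 0, 0, 255]],
])

```text
time: 12.02
position: [0.518, 0.19, 0.1987]
tool_rot: [0.0, 0.706, 0.708, 0.0]
ft_force: [0.7, 0.1, -0.1]
gripper_width: 0.0342
grasp_force: 30.0
```

```bash
cat > sp.py <<'E'
from h import *
import sys
s=r.read_state(); print(s['position'].round(4),s['ft_force'].round(1),s['gripper_width'])
p,P,T,K=grab('wrist'); nm=sys.argv[1]; save(nm,p); np.savez(nm+'.npz',p=p,P=P,T=T,K=K)
d=(P-s['position'])*1000
vv,uu=np.indices(p.shape[:2])
for x0 in [-13,-8,0,8,13]:
    print('x',x0)
    for lo in range(-20,26,4):
        k=(np.abs(d[...,0]-x0)<2)&(d[...,1]>=lo)&(d[...,1]<lo+4)&(d[...,2]>-40)&(d[...,2]<25)
        if k.sum()>5: print('  ',lo+2,k.sum(),np.percentile(d[k][:,2],[5,50,95]).round(1),np.median(p[k],0))
E
python3 sp.py w9
```

```text
[0.518  0.19   0.1987] [ 0.7  0.1 -0.1] 0.03417316562162534
x -13
   -6 15 [-10.6  -7.1  -3.8] [163. 156. 147.]
   -2 10 [-5.5 -2.1  0.7] [244.  244.5 234.5]
   2 10 [-5.3  0.4  1. ] [219.5 212.  194. ]
   6 24 [-0.2  0.8  1.3] [235.  230.5 215. ]
   10 68 [-9.   0.3  1.8] [230.  224.  206.5]
   14 16 [-10.9  -2.9   1.2] [177.  169.5 155.5]
x -8
   10 12 [-0.3  0.8  1.5] [233. 228. 212.]
   14 83 [-9.9 -0.   1.6] [211. 204. 187.]
x 0
   14 35 [-0.4  0.5  1.7] [237. 232. 218.]
   18 59 [-10.5  -3.5   1. ] [185. 176. 163.]
x 8
   10 10 [0.1 0.7 1.5] [234.  229.5 214. ]
   14 73 [-9.9  0.   1.6] [212. 205. 187.]
   18 8 [-9.2 -5.6  0.4] [181.5 172.5 159.5]
x 13
   -6 10 [-11.2  -7.9  -5. ] [212.  210.5 209.5]
   -2 13 [-9.9 -6.1 -1. ] [174. 168. 154.]
   2 10 [-0.8  0.7  1.7] [226.5 218.5 200.5]
   6 23 [-0.3  0.9  1.8] [235. 231. 217.]
   10 58 [-9.9  0.4  1.7] [233.  228.5 210. ]
   14 25 [-9.9 -4.6  1.5] [179. 171. 158.]
```

Emit:
move_arm([
  [[0.1, 2.5, 0, 0, 255], [0, 2.55, 0, 0, 255], [0, 0, -3, 0, 255], [0, 0, -2.5, 0, 255], [0, 0, -0.4, 0, 255], [0, 0, -0.2, 0, 255], [0, 0, -0.2, 0, 255], [0, 0, -0.2, 0, 255], [0, 0, -0.2, 0, 255], [0, 0, 0, 0, 255]],
])

```text
time: 12.9
position: [0.5196, 0.2385, 0.1325]
tool_rot: [0.0, 0.707, 0.707, 0.001]
ft_force: [-1.6, -0.3, 0.2]
gripper_width: 0.034
grasp_force: 30.0
```

```bash
cat > sp.py <<'E'
from h import *
import sys
s=r.read_state(); print(s['position'].round(4),s['ft_force'].round(1),s['gripper_width'])
p,P,T,K=grab('wrist'); nm=sys.argv[1]; save(nm,p); np.savez(nm+'.npz',p=p,P=P,T=T,K=K)
d=(P-s['position'])*1000
for x0 in [-12,0,12]:
    print('x',x0)
    for lo in range(-14,26,4):
        k=(np.abs(d[...,0]-x0)<2.5)&(d[...,1]>=lo)&(d[...,1]<lo+4)&(d[...,2]>-30)&(d[...,2]<25)
        if k.sum()>5: print('  ',lo+2,k.sum(),np.percentile(d[k][:,2],[5,50,95]).round(1))
E
python3 sp.py w10
```

```text
[0.5196 0.2385 0.1325] [-1.6 -0.3  0.2] 0.03399663288559025
x -12
   -12 59 [-29.3 -25.6 -22.8]
   -8 24 [-29.5 -26.8  -8.1]
   -4 26 [-29.5 -28.7  -3.2]
   0 15 [-28.4 -27.7   1.8]
   4 11 [0.6 1.2 1.9]
   8 50 [-22.8   0.3   1.3]
   12 92 [-21.5  -2.    1.3]
   16 39 [-8.6 -7.4 -5.7]
   20 61 [-8.7 -7.2 -5.3]
   24 66 [-14.   -6.5  -4.9]
x 0
   -12 16 [-29.6 -29.  -27.6]
   -4 23 [-29.9 -29.1 -28.4]
   0 38 [-29.  -27.6 -26.3]
   4 28 [-26.6 -25.9 -24.6]
   16 110 [-10.9  -0.6   1.6]
   20 49 [-7.1 -5.7 -4.2]
   24 60 [-8.2 -7.2 -5.9]
x 12
   -12 52 [-28.1 -24.4 -22.4]
   -8 49 [-29.1 -26.8 -21. ]
   -4 26 [-29.8 -29.   -5.2]
   0 12 [-29.2 -28.1 -27.4]
   4 8 [-0.1  0.6  1.3]
   8 41 [-22.8   0.5   1.8]
   12 95 [-21.9  -1.1   1.5]
   16 50 [-10.1  -8.   -4.2]
   20 65 [-11.6  -9.8  -6.9]
   24 71 [-24.   -9.7  -7.6]
```

Emit:
move_arm([
  [[0, 0.3, 0, 0, 255], [0, 0.25, -0.15, 0, 255], [0, 0, -0.2, 0, 255], [0, 0, -0.15, 0, 255], [0, 0, 0, 0, 255]],
])

```text
time: 13.37
position: [0.519, 0.2415, 0.1267]
tool_rot: [0.001, 0.707, 0.707, -0.002]
ft_force: [0.3, -12.7, 0.4]
gripper_width: 0.0341
grasp_force: 30.0
```

```bash
python3 sp.py w11
```

```text
[0.519  0.2415 0.1267] [  0.3 -12.7   0.4] 0.03407975650160781
x -12
   -12 50 [-26.7 -23.8 -20.7]
   -8 41 [-25.2 -24.1 -10.3]
   -4 43 [-23.2 -21.9  -7.2]
   0 30 [-20.9 -20.1 -11. ]
   4 13 [-7.5  0.6  1.9]
   8 49 [-0.2  0.8  1.8]
   12 63 [-3.6 -0.9  1.7]
   16 59 [-2.8 -1.5  0.4]
   20 65 [-8.  -0.9  0.5]
   24 98 [-20.7  -7.    0.3]
x 0
   -12 33 [-27.8 -26.3 -25.7]
   -8 35 [-25.7 -24.5 -23.4]
   -4 38 [-24.  -22.3 -21.3]
   0 39 [-21.  -20.3 -19.2]
   4 42 [-18.8 -17.9 -16.9]
   8 9 [-17.7 -16.4 -15.7]
   12 15 [-0.5  0.1  1. ]
   16 63 [-0.5  0.5  1.4]
   20 72 [-2.4 -0.9  1.2]
   24 88 [-8.2 -1.   0.8]
x 12
   -12 51 [-26.6 -23.6 -19.8]
   -8 40 [-25.7 -24.2 -10. ]
   -4 43 [-23.8 -22.2  -7.3]
   0 27 [-21.3 -20.2 -19.2]
   4 13 [-19.1   0.3   1.1]
   8 41 [-0.9  0.5  1.3]
   12 71 [-3.2 -0.4  1.4]
   16 77 [-5.8 -2.8 -0.2]
   20 58 [-15.4  -3.8  -2.2]
   24 87 [-21.9  -8.7  -1.5]
```

Emit:
move_arm([
  [[0, -0.2, 0, 0, 255], [0, 0, -0.1, 0, 255], [0, 0, -0.07, 0, 255], [0, 0.15, 0, 0, 255], [0, 0.15, 0, 0, 255], [0, 0, 0, 0, 255]],
])

```text
time: 13.92
position: [0.5192, 0.2417, 0.1252]
tool_rot: [0.002, 0.707, 0.707, -0.003]
ft_force: [-0.8, -16.7, 1.8]
gripper_width: 0.0343
grasp_force: 30.0
```

```bash
python3 sp.py w12
```

```text
[0.5192 0.2417 0.1252] [ -0.8 -16.7   1.8] 0.034302523503192496
x -12
   -12 37 [-24.3 -22.7 -21. ]
   -8 40 [-23.2 -21.   -9.6]
   -4 49 [-20.3 -18.9  -6.2]
   0 25 [-18.4 -17.5 -15.6]
   4 22 [-16.3   1.2   1.9]
   8 44 [0.7 1.6 2.3]
   12 66 [-1.7  0.6  2.2]
   16 62 [-1.1  0.1  1.5]
   20 70 [-6.5  0.8  2.2]
   24 107 [-18.8  -5.9   1. ]
x 0
   -12 37 [-24.3 -23.4 -22.1]
   -8 39 [-22.5 -21.2 -20.4]
   -4 36 [-20.3 -19.5 -18.1]
   0 40 [-18.9 -17.4 -16.7]
   4 43 [-17.2 -15.7 -14.6]
   8 11 [-15.  -14.5 -13.6]
   12 21 [1.  1.6 2.5]
   16 60 [0.9 1.9 2.9]
   20 72 [-1.1  0.5  2.7]
   24 88 [-6.8  0.6  2.4]
x 12
   -12 39 [-24.2 -22.5 -19.5]
   -8 38 [-22.7 -21.7 -10.6]
   -4 43 [-20.6 -19.4  -6.5]
   0 31 [-18.8 -18.  -16.8]
   4 12 [-16.7   0.7   1.6]
   8 44 [0.  1.2 2. ]
   12 71 [-1.7  0.5  2.3]
   16 76 [-4.4 -1.5  1.3]
   20 66 [-14.6  -2.3  -0.6]
   24 83 [-21.3  -7.2  -0. ]
```

Emit:
move_arm([
  [[0, -0.4, 0, 0, 255], [0, 0, 1, 0, 255], [0, 0, 0.8, 0, 255], [0, 0.35, 0, 0, 255], [0, 0, 0, 0, 255], [0, 0, -0.4, 0, 255], [0, 0, -0.2, 0, 255], [0, 0, -0.2, 0, 255], [0, 0, -0.2, 0, 255], [0, 0, -0.2, 0, 255], [0, 0, 0, 0, 255]],
])

```text
time: 14.88
position: [0.5194, 0.2443, 0.1312]
tool_rot: [0.0, 0.707, 0.707, -0.0]
ft_force: [-1.0, -2.0, 4.5]
gripper_width: 0.0338
grasp_force: 30.1
```

```bash
python3 sp.py w13
```

```text
[0.5194 0.2443 0.1312] [-1.  -2.   4.5] 0.03382865207751256
x -12
   -12 10 [-29.6 -29.  -28.4]
   -8 57 [-28.3 -26.2  -9.6]
   -4 55 [-25.9 -10.2  -3.6]
   0 8 [-10.8   2.    3. ]
   4 19 [3.4 4.3 5.3]
   8 58 [3.7 5.8 7.2]
   12 99 [-4.   2.4  7.4]
   16 71 [-6.7 -4.7  1.2]
   20 89 [-22.7  -6.5  -3.9]
   24 89 [-28.3 -23.3 -10.4]
x 0
   -12 28 [-29.9 -29.2 -16.6]
   -8 44 [-28.6 -27.2 -15.5]
   -4 36 [-26.4 -25.3 -24.2]
   0 16 [-24.5 -24.  -22.3]
   12 51 [6.8 8.  9.1]
   16 104 [1.1 5.1 8.9]
   20 90 [-6.8 -4.2  1.1]
   24 111 [-22.8 -11.4  -4.1]
x 12
   -12 10 [-29.7 -29.  -28.5]
   -8 63 [-28.4 -26.1  -9. ]
   -4 61 [-26.2 -11.   -5.2]
   4 13 [3.4 3.9 4.9]
   8 51 [3.9 5.7 6.9]
   12 98 [-10.    3.    7.2]
   16 82 [-10.   -7.5   1.4]
   20 82 [-24.5  -8.8  -6.7]
   24 73 [-29.5 -26.1 -12.9]
```

Emit:
move_arm([
  [[0, 0, 0.08, 0, 255], [0, -0.15, -0.08, 0, 255], [0, -0.14, -0.08, 0, 255], [0, 0, -0.08, 0, 255], [0, 0.1, -0.18, 0, 255], [0, 0.08, -0.15, 0, 255], [0, 0, 0, 0, 255]],
])

```text
time: 15.52
position: [0.5196, 0.2427, 0.1268]
tool_rot: [0.001, 0.707, 0.707, -0.0]
ft_force: [-1.0, -5.1, 7.1]
gripper_width: 0.0349
grasp_force: 30.0
```

```bash
python3 sp.py w14
```

```text
[0.5196 0.2427 0.1268] [-1.  -5.1  7.1] 0.034908894395998966
x -12
   -8 29 [-24.2 -11.4  -7.5]
   -4 39 [-13.8 -10.2  -4.2]
   0 6 [3.8 5.4 6.2]
   4 35 [6.2 7.5 8.8]
   8 80 [3.6 7.7 9.8]
   12 92 [-1.1  2.8  7.2]
   16 71 [-2.7 -1.5  2.1]
   20 79 [-8.2 -1.   0.5]
   24 105 [-22.1  -7.9  -3.2]
x 0
   -12 27 [-27.  -25.7 -24.3]
   -8 60 [-24.6 -23.  -15. ]
   -4 9 [-23.4 -22.7 -21.8]
   8 24 [ 9.7 11.  11.8]
   12 100 [ 7.7 10.5 12.6]
   16 111 [-0.5  4.9  8.3]
   20 66 [-2.4 -1.2  0.2]
   24 92 [-8.6 -2.3  0.4]
x 12
   -8 34 [-24.9 -13.1  -8.8]
   -4 33 [-14.1  -9.7  -4.2]
   4 32 [6.5 8.1 9.3]
   8 84 [ 3.9  8.1 10.7]
   12 89 [-2.9  3.2  7.2]
   16 77 [-6.1 -4.   2.4]
   20 82 [-17.4  -3.5  -2.1]
   24 83 [-25.2 -10.6  -3.4]
```

Emit:
move_arm([
  [[0, 0, 0.15, 0, 255], [0, -0.18, -0.05, 0, 255], [0, -0.17, -0.1, 0, 255], [0, 0, -0.15, 0, 255], [0, 0, 0, 0, 255]],
])

```text
time: 15.98
position: [0.5189, 0.2398, 0.1241]
tool_rot: [-0.0, 0.707, 0.707, -0.001]
ft_force: [0.7, 0.2, -0.3]
gripper_width: 0.0349
grasp_force: 30.1
```

```bash
python3 sp.py w15 | sed -n '1p;/x 0/,/x 12/p'
```

```text
[0.5189 0.2398 0.1241] [ 0.7  0.2 -0.3] 0.034879343172405784
x 0
   -12 29 [-25.4 -24.7 -19.3]
   -8 51 [-23.6 -22.6 -15.2]
   -4 24 [-22.1 -21.1 -19.8]
   8 20 [ 9.4 10.1 10.7]
   12 93 [ 7.7 10.1 12. ]
   16 92 [1.9 4.9 8. ]
   20 74 [0.2 2.5 3.7]
   24 57 [0.5 1.9 2.9]
x 12
```

Emit:
move_arm([
  [[0, 0, 0, 0, 90], [0, 0, 0, 0, 90], [0, 0, 0, 0, 90], [0, 0, 0, 0, 90], [0, 0, 0, 0, 90]],
])

```text
time: 16.45
position: [0.5192, 0.2403, 0.1248]
tool_rot: [0.0, 0.707, 0.707, 0.0]
ft_force: [0.4, 0.0, -0.7]
gripper_width: 0.0582
grasp_force: 0.0
```

```bash
python3 sp.py w16
```

```text
[0.5192 0.2403 0.1248] [ 0.4  0.  -0.7] 0.05824555373099089
x -12
   -8 72 [-22.2 -17.4 -11.5]
   -4 60 [-22.2 -19.9 -14.1]
   0 20 [-20.3 -19.4 -16.5]
   4 16 [-3.7 -2.7 -1.8]
   8 49 [-3. -1.  0.]
   12 55 [-5.2 -2.1  0.3]
   16 57 [-1.   0.4  1.9]
   20 63 [-0.4  0.6  2. ]
   24 90 [-12.4  -0.7   2.4]
x 0
   -12 44 [-24.4 -22.2 -19.7]
   -8 37 [-24.6 -23.4 -22.1]
   -4 39 [-22.1 -21.1 -19.8]
   0 39 [-20.5 -19.  -17.9]
   4 25 [-18.5 -17.  -16.6]
   12 52 [-0.2  0.9  2.4]
   16 59 [-2.6 -0.3  2.1]
   20 70 [-0.3  1.7  3.2]
   24 60 [-0.1  1.3  2.6]
x 12
   -8 57 [-21.  -15.8 -10.2]
   -4 70 [-21.5 -17.5  -8.1]
   0 22 [-20.3 -18.6  -5.7]
   4 22 [-4.2 -3.  -2. ]
   8 57 [-6.7 -2.  -0. ]
   12 50 [-5.1 -2.3  0. ]
   16 66 [-3.   0.2  1.3]
   20 62 [-3.4 -2.  -0.3]
   24 87 [-16.9  -1.8   0.2]
```

Emit:
move_arm([
  [[0, 0, 3, 0, 0], [0, 0, 3.5, 0, 0], [0, 0, 2.5, 0, 0]],
])

```text
time: 16.75
position: [0.5196, 0.2403, 0.2171]
tool_rot: [0.0, 0.707, 0.707, 0.001]
ft_force: [1.5, -0.3, 1.1]
gripper_width: 0.0747
grasp_force: 0.0
```

Emit:
move_arm([
  [[0.68, -3.5, -0.6, 0, 0], [0.68, -3.5, -0.6, 0, 0], [0.68, -3.5, -0.6, 0, 0], [0.68, -3.5, -0.6, 0, 0], [0.68, -3.5, -0.6, 0, 0], [0.68, -3.5, -0.6, 0, 0], [0.68, -3.5, -0.6, 0, 0], [0.68, -3.5, -0.6, 0, 0], [0.68, -3.5, -0.6, 0, 0], [0.68, -3.5, -0.6, 0, 0], [0, 0, 0, 0, 0], [0, 0, 0, 0, 0]],
])

```text
time: 17.75
position: [0.587, -0.1116, 0.1541]
tool_rot: [-0.0, 0.708, 0.706, -0.0]
ft_force: [0.2, 0.5, 0.1]
gripper_width: 0.0915
grasp_force: 0.0
```

Run:
```python
from h import *
s=r.read_state(); p,P,T,K=grab('wrist'); save('w17',p); np.savez('w17.npz',p=p,P=P,T=T,K=K); ray=rayf(T,K); print(s['position'])
c0=np.array([.5875,-.042]); rad=np.hypot(P[...,0]-c0[0],P[...,1]-c0[1])
m=(rad<.045)&(P[...,2]>.013)&(P[...,2]<.020); m[215:]=0; X=P[m]; print(len(X),cv2.minEnclosingCircle((X[:,:2]*1000).astype(np.float32)),X.mean(0))
hsv=cv2.cvtColor(p,cv2.COLOR_RGB2HSV)
b=((hsv[...,0]>95)&(hsv[...,0]<128)&(hsv[...,1]>90)&(rad<.035)).astype(np.uint8); b[215:]=0
n,l,st,c=cv2.connectedComponentsWithStats(b)
for i in range(1,n):
    if st[i,4]>15: print('tab',st[i,4],c[i],ray(*c[i],.030))
t=(rad<.032)&(P[...,2]>.024)&(P[...,2]<.038); t[215:]=0; Y=P[t]
for k in [Y[:,1]>-.042,Y[:,1]<=-.042]: print('tabdepth',k.sum(),np.median(Y[k],0),cv2.minAreaRect((Y[k][:,:2]*1000).astype(np.float32)))
```

```text
[ 0.58700816 -0.11161786  0.15408527]
2735 ((588.6001586914062, -41.56438064575195), 32.79037857055664) [ 0.58848228 -0.04083683  0.01595394]
tab 95 [329.67368421  92.98947368] [ 0.5937 -0.0234  0.03  ]
tab 78 [317.47435897 135.41025641] [ 0.5826 -0.0602  0.03  ]
tabdepth 157 [ 0.59393111 -0.02328336  0.03094099] ((594.1420288085938, -22.938522338867188), (5.076483726501465, 21.778310775756836), 73.32933044433594)
tabdepth 141 [ 0.58304994 -0.05984859  0.03090905] ((582.9082641601562, -60.153099060058594), (5.018538475036621, 21.96491241455078), 73.3065185546875)
```

Emit:
move_arm([
  [[0.15, 3.5, -1.5, 0, 0], [0, 3.5, -1.5, 0, 0], [0, 0, -4, 0, 0], [0, 0, -4, 0, 0], [0, 0, -3.5, 0, 0], [0, 0, 0, 0, 0], [0, 0, 0, 0, 255], [0, 0, 0, 0, 255], [0, 0, 0, 0, 255], [0, 0, 0, 0, 255], [0, 0, 0, 0, 255]],
])

```text
time: 18.72
position: [0.5898, -0.0401, 0.0118]
tool_rot: [0.001, 0.707, 0.707, 0.001]
ft_force: [2.3, 0.2, 7.4]
gripper_width: 0.0632
grasp_force: 26.5
```

Emit:
move_arm([
  [[0, 0, 3, 0, 255], [0, 0, 4, 0, 255], [0, 0, 4, 0, 255], [-1.0, 3.3, 1.1, 0, 255], [-1.0, 3.3, 1.1, 0, 255], [-1.0, 3.3, 1.1, 0, 255], [-1.0, 3.3, 1.1, 0, 255], [-1.0, 3.3, 1.1, 0, 255], [-1.0, 3.3, 1.1, 0, 255], [-1.0, 3.0, 1.1, 0, 255], [0, 0, 0, 0, 255], [0, 0, 0, 0, 255]],
])

```text
time: 19.72
position: [0.5185, 0.1896, 0.1982]
tool_rot: [0.001, 0.706, 0.708, 0.001]
ft_force: [-0.7, -0.2, -1.0]
gripper_width: 0.0625
grasp_force: 30.0
```

```bash
cat > rg.py <<'E'
from h import *
import sys
s=r.read_state(); t=s['position'];print(t.round(4),s['ft_force'].round(1),round(s['gripper_width'],4))
p,P,T,K=grab('wrist'); nm=sys.argv[1]; save(nm,p); np.savez(nm+'.npz',p=p,P=P,T=T,K=K)
d=(P-t)*1000
hsv=cv2.cvtColor(p,cv2.COLOR_RGB2HSV)
near=(np.abs(d[...,0])<40)&(d[...,1]>-45)&(d[...,1]<55)&(d[...,2]>-25)&(d[...,2]<50)
b=(hsv[...,0]>95)&(hsv[...,0]<128)&(hsv[...,1]>90)&near
n,l,st,c=cv2.connectedComponentsWithStats(b.astype(np.uint8))
for i in range(1,n):
    if st[i,4]>25: X=d[l==i]; print('tab',st[i,4],np.median(X,0).round(1),np.percentile(X,[3,97],axis=0).round(1).tolist())
if len(sys.argv)>2:
  for x0 in [-14,0,14]:
    print('x',x0)
    for lo in range(-20,50,4):
        k=near&(np.abs(d[...,0]-x0)<3)&(d[...,1]>=lo)&(d[...,1]<lo+4)
        if k.sum()>5: print('  ',lo+2,k.sum(),np.percentile(d[k][:,2],[5,50,95]).round(1))
E
python3 rg.py w18 1
```

```text
[0.5185 0.1896 0.1982] [-0.7 -0.2 -1. ] 0.0625
tab 354 [ 5.1 17.6 19.1] [[-3.7, 13.9, 18.0], [14.4, 21.4, 20.2]]
tab 542 [ -6.3 -18.5  18.4] [[-14.5, -23.8, 9.9], [3.5, -15.4, 19.8]]
x -14
   -18 87 [ 9.7 18.8 19.8]
   -14 70 [11.4 14.9 19.1]
   -2 15 [3.3 4.1 4.9]
   2 47 [3.4 4.1 4.9]
   6 75 [3.2 4.  5. ]
   10 76 [3.3 4.1 5.3]
   14 76 [3.  4.1 5.2]
   18 83 [3.2 4.2 5.2]
   22 80 [2.9 4.2 5.1]
   26 127 [-9.   3.   4.8]
   30 8 [-11.1  -6.    3.8]
x 0
   -18 150 [ 4.7 12.1 18.8]
   18 86 [18.1 19.1 20.1]
   22 192 [ 3.6  9.8 19.4]
   26 91 [3.  4.1 4.9]
   30 122 [-10.    2.2   4.7]
x 14
   -18 19 [3.6 4.3 4.7]
   -2 16 [3.4 3.9 4.5]
   2 43 [3.2 4.2 4.8]
   6 44 [3.3 4.2 4.8]
   14 74 [17.3 18.9 19.8]
   18 171 [ 3.5  9.  19.1]
   22 82 [3.1 4.1 4.9]
   26 128 [-11.4   2.1   4.7]
```

Emit:
move_arm([
  [[0.05, 3.7, 0, 0, 255], [0, 0, -3, 0, 255], [0, 0, -2.5, 0, 255], [0, 0, -0.2, 0, 255], [0, 0, -0.2, 0, 255], [0, 0, -0.2, 0, 255], [0, 0, -0.2, 0, 255], [0, 0, -0.2, 0, 255], [0, 0, 0, 0, 255]],
])

```text
time: 20.52
position: [0.5202, 0.2248, 0.1329]
tool_rot: [0.001, 0.707, 0.707, 0.001]
ft_force: [1.4, -1.0, 4.0]
gripper_width: 0.0625
grasp_force: 30.1
```

```bash
python3 rg.py w19
```

```text
[0.5202 0.2248 0.1329] [ 1.4 -1.   4. ] 0.0625
tab 582 [ 2.9 15.4 22.1] [[-3.5, 10.3, 13.0], [14.5, 19.5, 23.9]]
tab 747 [ -4.5 -21.3  13. ] [[-14.5, -26.5, 3.9], [4.1, -17.9, 15.7]]
```

Emit:
move_arm([
  [[0, 0, -0.2, 0, 255], [0, 0, -0.2, 0, 255], [0, 0, -0.2, 0, 255], [0, 0, -0.2, 0, 255], [0, 0, 0, 0, 255]],
])

```text
time: 20.98
position: [0.5191, 0.2252, 0.1233]
tool_rot: [-0.0, 0.707, 0.707, -0.0]
ft_force: [1.0, -0.9, 3.6]
gripper_width: 0.0624
grasp_force: 30.3
```

```bash
python3 rg.py w20 1
```

```text
[0.5191 0.2252 0.1233] [ 1.  -0.9  3.6] 0.0624
tab 873 [ 4.7 11.4 20.8] [[-3.5, 7.9, 14.6], [14.9, 15.8, 26.9]]
tab 638 [ -4.6 -23.4   6. ] [[-14.8, -28.5, 0.1], [4.4, -19.9, 9.2]]
x -14
   -18 21 [3.4 5.  7.3]
   -2 26 [-1.6  0.3  5. ]
   2 51 [4.9 6.3 7.5]
   6 65 [7.2 8.6 9.7]
   10 62 [ 9.3 10.6 11.6]
   14 68 [11.6 12.7 14.1]
   18 80 [13.7 15.  16.2]
   22 103 [12.5 15.7 17.4]
   26 126 [ 5.9 10.4 14.2]
   30 104 [0.6 2.8 7. ]
   34 84 [0.9 2.  3.3]
   38 103 [-5.  -0.4  3.7]
   42 100 [-22.5 -17.5  -2.5]
   46 70 [-24.2 -22.2 -20.1]
   50 60 [-24.7 -23.8 -21.7]
x 0
   10 127 [22.6 25.8 27.5]
   14 169 [15.5 19.8 23.7]
   18 95 [13.9 15.1 16.7]
   22 80 [15.8 17.1 18.1]
   26 135 [12.3 16.3 18.4]
   30 131 [ 6.   9.8 14. ]
   34 100 [2.1 3.7 6.3]
   38 79 [1.  2.4 3.6]
   42 113 [-5.   1.4  3.9]
   46 114 [-20.  -15.7  -2.9]
   50 70 [-22.3 -20.5 -19. ]
x 14
   6 33 [20.4 22.4 24. ]
   10 152 [14.3 18.4 23. ]
   14 93 [11.6 12.7 15.6]
   18 74 [13.1 14.5 15.8]
   22 108 [12.5 15.1 17. ]
   26 131 [ 5.2  9.5 14.2]
   30 104 [-3.4  2.1  6.1]
   34 76 [-3.7 -1.5  1. ]
   38 105 [-18.9  -0.9   1.5]
   42 74 [-24.1 -19.7  -4.9]
   46 60 [-24.3 -22.4 -20.7]
   50 45 [-24.9 -24.3 -22.4]
```

Emit:
move_arm([
  [[0, 0, 0.9, 0, 255], [0, 0.35, 0, 0, 255], [0, 0.32, 0, 0, 255], [0, 0, 0, 0, 255], [0, 0, 0, 0, 255]],
])

```text
time: 21.45
position: [0.5189, 0.2322, 0.1325]
tool_rot: [-0.0, 0.707, 0.707, -0.0]
ft_force: [0.2, 0.3, -0.8]
gripper_width: 0.0626
grasp_force: 29.9
```

```bash
cat > fit.py <<'E'
from h import *
import sys
from scipy.optimize import least_squares
# fit ring pose: flange top plane + outer edge circle; report barrel coords
def fit(nm):
    s=r.read_state(); t=s['position']; print(t.round(4),s['ft_force'].round(1),round(s['gripper_width'],4))
    p,P,T,K=grab('wrist'); save(nm,p); np.savez(nm+'.npz',p=p,P=P,T=T,K=K)
    d=(P-t)*1000; hsv=cv2.cvtColor(p,cv2.COLOR_RGB2HSV)
    near=(np.abs(d[...,0])<34)&(d[...,1]>-45)&(d[...,1]<45)&(d[...,2]>-25)&(d[...,2]<50)
    blue=(hsv[...,0]>95)&(hsv[...,0]<128)&(hsv[...,1]>90)
    k=near&~blue&(np.abs(d[...,0])<28)&(d[...,1]>0); X=d[k]
    # plane near 28 deg by RANSAC-like scan
    best=None
    for th in np.arange(15,42,1.0):
        n=np.array([0,-np.sin(np.radians(th)),np.cos(np.radians(th))]); w=X@n
        h,b=np.histogram(w,np.arange(-20,30,1.0)); i=h.argmax()
        if best is None or h[i]>best[0]: best=(h[i],th,b[i]+.5)
    n0,th,w0=best; n=np.array([0,-np.sin(np.radians(th)),np.cos(np.radians(th))])
    for _ in range(4):
        I=np.abs(X@n-w0)<1.2; A=np.c_[X[I][:,:2],np.ones(I.sum())]; co=np.linalg.lstsq(A,X[I][:,2],rcond=None)[0]
        n=np.array([-co[0],-co[1],1]);n/=np.linalg.norm(n); w0=co[2]*n[2]
    F=X[I]; e1=np.array([1,0,0.])-n*n[0];e1/=np.linalg.norm(e1);e2=np.cross(n,e1)
    q=np.c_[F@e1,F@e2]; ang=[]
    edge=[]
    for a in np.radians(np.arange(40,141,4)):
        u=np.array([np.cos(a),np.sin(a)])
        z=q[np.abs(q@np.array([-u[1],u[0]]))<1.5]@u if True else 0
        if len(z)>4: edge.append(np.percentile(z,97)*u)
    edge=np.array(edge); c=np.array([0,0.])
    f=least_squares(lambda x:np.hypot(*(edge-x).T)-32,[0,0],loss='soft_l1'); c=f.x
    C=c[0]*e1+c[1]*e2+(w0-1)*n
    tilt=np.degrees(np.arccos(n[2])); az=np.degrees(np.arctan2(n[0],-n[1]))
    W=t*1000+C; rel=W-np.array([519,240.3,118]); a=np.array([0,-.4695,.8829]); uu=np.array([0,.8829,.4695])
    print('tilt %.1f az %.1f C %s s %.1f u %.1f x %.1f n %d'%(tilt,az,W.round(1),rel@a,rel@uu,rel[0],I.sum()))
    b=blue&near; Y=d[b]-C; v=np.c_[Y@e1,Y@e2]; h=Y@n; v=v[(h>2)&(h<18)]
    if len(v)>40:
        v1=v[v[:,1]>0];v2=v[v[:,1]<=0]
        ax=cv2.fitLine(v1.astype(np.float32),cv2.DIST_HUBER,0,.01,.01).ravel()[:2]
        print('tabs',len(v1),len(v2),v1.mean(0).round(1),v2.mean(0).round(1),'tab dir',round(np.degrees(np.arctan2(ax[1],ax[0])),1),'ry ang from means',round(np.degrees(np.arctan2(*(v1.mean(0)-v2.mean(0))[::-1])),1))
fit(sys.argv[1])
E
python3 fit.py w21
```

```text
[0.5189 0.2322 0.1325] [ 0.2  0.3 -0.8] 0.0626
tilt 24.9 az 2.3 C [519.1 229.4 134.8] s 19.9 u -1.7 x 0.1 n 2546
tabs 962 684 [ 4.6 21.3] [ -5.2 -16.8] tab dir -15.7 ry ang from means 75.5
```

Emit:
move_arm([
  [[0, 0.13, 0.07, 0, 255], [0, 0.14, -0.265, 0, 255], [0, 0.14, -0.265, 0, 255], [0, 0, 0, 0, 255]],
])

```text
time: 21.83
position: [0.5188, 0.2361, 0.1274]
tool_rot: [-0.0, 0.707, 0.707, -0.0]
ft_force: [0.1, -0.1, -1.1]
gripper_width: 0.0628
grasp_force: 29.9
```

```bash
python3 fit.py w22
```

```text
[0.5188 0.2361 0.1274] [ 0.1 -0.1 -1.1] 0.0628
tilt 24.8 az 2.3 C [519.1 233.3 129.8] s 13.7 u -0.6 x 0.1 n 2549
tabs 961 681 [ 4.7 21.3] [ -5.2 -16.8] tab dir -15.4 ry ang from means 75.4
```

Emit:
move_arm([
  [[0, 0.14, -0.265, 0, 255], [0, 0.1, -0.18, 0, 255], [0, 0, 0, 0, 255]],
])

```text
time: 22.13
position: [0.519, 0.2384, 0.1232]
tool_rot: [-0.0, 0.707, 0.707, -0.0]
ft_force: [-0.3, -0.0, -1.3]
gripper_width: 0.0626
grasp_force: 29.9
```

```bash
python3 fit.py w23
```

```text
[0.519  0.2384 0.1232] [-0.3 -0.  -1.3] 0.0626
tilt 24.8 az 2.5 C [519.3 235.6 125.6] s 8.9 u -0.6 x 0.3 n 2557
tabs 960 683 [ 4.6 21.4] [ -5.3 -16.7] tab dir -16.5 ry ang from means 75.4
```

Emit:
move_arm([
  [[0, 0.06, -0.12, 0, 255], [0, 0, 0, 0, 255], [0, 0, 0, 0, 40], [0, 0, 0, 0, 40], [0, 0, 0, 0, 40], [0, 0, 0, 0, 40], [0, 0, 0, 0, 40]],
])

```text
time: 22.77
position: [0.5193, 0.239, 0.1227]
tool_rot: [0.0, 0.707, 0.707, 0.0]
ft_force: [-0.0, -0.2, -0.0]
gripper_width: 0.0777
grasp_force: 0.0
```

```bash
python3 fit.py w24
```

```text
[0.5193 0.239  0.1227] [-0.  -0.2 -0. ] 0.0777
tilt 27.0 az 2.6 C [519.2 235.9 122.9] s 6.4 u -1.6 x 0.2 n 2398
tabs 929 597 [ 4.9 21.2] [ -5.4 -16.8] tab dir -16.3 ry ang from means 74.9
```

Emit:
move_arm([
  [[0, 0.05, -0.4, 0.12, 0], [0, 0, -0.4, 0.12, 0], [0, 0, -0.3, 0.12, 0], [0, 0, 0, 0, 0], [0, 0, 0, 0, 255], [0, 0, 0, 0, 255], [0, 0, 0, 0, 255], [0, 0, 0, 0, 255], [0, 0, 0, 0, 255], [0, 0, 0, 0, 255]],
])

```text
time: 23.65
position: [0.5193, 0.2395, 0.1118]
tool_rot: [0.0, 0.569, 0.822, 0.0]
ft_force: [-0.2, -1.0, 1.2]
gripper_width: 0.0636
grasp_force: 30.0
```

```bash
python3 fit.py w25
```

```text
[0.5193 0.2395 0.1118] [-0.2 -1.   1.2] 0.0636
tilt 26.4 az 2.2 C [519.7 235.9 123.2] s 6.6 u -1.5 x 0.7 n 2317
tabs 375 799 [ 0.8 22.3] [ -5.7 -16.9] tab dir -15.8 ry ang from means 80.6
```

Emit:
move_arm([
  [[0, 0, 0, -0.1, 255], [0, 0, 0, -0.1, 255], [0, 0, 0, -0.1, 255], [0, 0, 0, -0.1, 255], [0, 0, 0, -0.1, 255], [0, 0, 0, -0.1, 255], [0, 0, 0, -0.1, 255], [0, 0, 0, 0, 255]],
])

```text
time: 24.37
position: [0.518, 0.2392, 0.1111]
tool_rot: [-0.001, 0.817, 0.576, -0.002]
ft_force: [-2.3, -1.6, 1.7]
gripper_width: 0.0636
grasp_force: 30.3
```

```bash
python3 fit.py w26
```

```text
[0.518  0.2392 0.1111] [-2.3 -1.6  1.7] 0.0636
tilt 31.2 az -14.7 C [516.7 233.8 124. ] s 8.4 u -2.9 x -2.3 n 1635
tabs 189 798 [11.2 18.6] [-14.3 -11.8] tab dir -44.6 ry ang from means 49.9
```

Emit:
move_arm([
  [[0, 0, 0, 0, 40], [0, 0, 0, 0, 0], [0, 0, 0, 0, 0], [0, 0, 0, 0.12, 0], [0, 0, 0, 0.12, 0], [0, 0, 0, 0.1, 0], [0, 0, 0, 0, 0]],
])

```text
time: 25.0
position: [0.5197, 0.2395, 0.1117]
tool_rot: [0.0, 0.706, 0.709, 0.001]
ft_force: [0.2, 0.1, 0.3]
gripper_width: 0.0918
grasp_force: 0.0
```

```bash
python3 fit.py w27
```

```text
[0.5197 0.2395 0.1117] [0.2 0.1 0.3] 0.0918
tilt 28.7 az -0.5 C [518.9 236.  121.7] s 5.3 u -2.1 x -0.1 n 2542
tabs 236 702 [10.  20.6] [-13.1 -11.8] tab dir -41.2 ry ang from means 54.5
```

Emit:
move_arm([
  [[0, 0, 0, 0.12, 0], [0, 0, 0, 0.12, 0], [0, 0, 0, 0.12, 0], [0, 0, 0, 0, 255], [0, 0, 0, 0, 255], [0, 0, 0, 0, 255], [0, 0, 0, 0, 255], [0, 0, 0, 0, 255], [0, 0, 0, 0, 255]],
])

```text
time: 25.8
position: [0.5192, 0.2395, 0.1116]
tool_rot: [0.0, 0.57, 0.822, 0.0]
ft_force: [-0.0, -0.3, -0.1]
gripper_width: 0.064
grasp_force: 30.0
```

Emit:
move_arm([
  [[0, 0, 0, -0.1, 255], [0, 0, 0, -0.1, 255], [0, 0, 0, -0.1, 255], [0, 0, 0, -0.1, 255], [0, 0, 0, -0.1, 255], [0, 0, 0, -0.1, 255], [0, 0, 0, -0.1, 255], [0, 0, 0, 0, 255]],
])

```text
time: 26.47
position: [0.519, 0.2397, 0.1121]
tool_rot: [-0.0, 0.817, 0.576, -0.0]
ft_force: [-2.1, 1.2, 5.3]
gripper_width: 0.0639
grasp_force: 30.4
```

Emit:
move_arm([
  [[0, 0, 0, 0, 40], [0, 0, 0, 0, 0], [0, 0, 0, 0, 0], [0, 0, 0, 0.12, 0], [0, 0, 0, 0.12, 0], [0, 0, 0, 0.1, 0], [0, 0, 0, 0, 0]],
])

```text
time: 27.05
position: [0.5193, 0.2393, 0.1113]
tool_rot: [0.0, 0.706, 0.709, -0.0]
ft_force: [0.5, 1.3, -1.0]
gripper_width: 0.0914
grasp_force: 0.0
```

```bash
python3 fit.py w28
```

```text
[0.5193 0.2393 0.1113] [ 0.5  1.3 -1. ] 0.0914
tilt 27.7 az 1.7 C [519.1 236.5 121.1] s 4.5 u -1.9 x 0.1 n 2873
tabs 151 299 [3.8 8.8] [-14.6  -7.8] tab dir 22.9 ry ang from means 42.2
```

```bash
cat > psi.py <<'E'
from h import *
import sys
nm=sys.argv[1]
D=np.load(nm+'.npz'); P=D['P']*1000; p=D['p']
C=np.array([519,236.3,float(sys.argv[2]) if len(sys.argv)>2 else 121.3]); n=np.array([0,-.4695,.8829]);e2=np.array([0,.8829,.4695])
d=P-C; h=d@n; X=d[...,0]; Y=d@e2; hsv=cv2.cvtColor(p,cv2.COLOR_RGB2HSV)
m=(np.hypot(X,Y)<27)&(h>4)&(h<17.5)&(hsv[...,0]>95)&(hsv[...,0]<128)&(hsv[...,1]>90)
x,y=X[m],Y[m]; print(m.sum(), np.percentile(h[m],[5,50,95]).round(1))
sc=[]
for th in range(-40,100,2):
    t=np.radians(th); yy=x*np.cos(t)+y*np.sin(t); xx=-x*np.sin(t)+y*np.cos(t)
    sc.append(((np.abs(np.abs(yy)-19.5)<3.2)&(np.abs(xx)<11.7)).sum())
sc=np.array(sc); o=np.argsort(-sc)[:6]; print([(int(-40+2*i),int(sc[i])) for i in o])
E
python3 psi.py w24 123; python3 psi.py w27 122; python3 psi.py w28
```

```text
1422 [ 5.3 12.3 16.5]
[(74, 1376), (72, 1368), (76, 1343), (70, 1340), (78, 1270), (68, 1261)]
888 [ 4.8 11.2 15.7]
[(44, 881), (46, 873), (42, 854), (48, 834), (40, 801), (50, 776)]
427 [ 6.1 15.3 16.2]
[(22, 422), (20, 415), (24, 415), (26, 390), (18, 368), (28, 367)]
```

Emit:
move_arm([
  [[0, 0, 0, 0.12, 0], [0, 0, 0, 0.12, 0], [0, 0, 0, 0.12, 0], [0, 0, 0, 0, 255], [0, 0, 0, 0, 255], [0, 0, 0, 0, 255], [0, 0, 0, 0, 255], [0, 0, 0, 0, 255], [0, 0, 0, 0, 255]],
])

```text
time: 27.85
position: [0.5192, 0.2394, 0.1115]
tool_rot: [0.0, 0.57, 0.822, 0.0]
ft_force: [0.0, -0.4, 0.4]
gripper_width: 0.0636
grasp_force: 29.8
```

Emit:
move_arm([
  [[0, 0, 0, -0.1, 255], [0, 0, 0, -0.1, 255], [0, 0, 0, -0.1, 255], [0, 0, 0, -0.1, 255], [0, 0, 0, -0.1, 255], [0, 0, 0, -0.1, 255], [0, 0, 0, -0.1, 255], [0, 0, 0, 0, 255]],
])

```text
time: 28.52
position: [0.5187, 0.2396, 0.112]
tool_rot: [-0.0, 0.817, 0.576, -0.0]
ft_force: [-2.0, -0.4, 5.2]
gripper_width: 0.0636
grasp_force: 30.5
```

Emit:
move_arm([
  [[0, 0, 0, 0, 40], [0, 0, 0, 0, 0], [0, 0, 0, 0, 0], [0, 0, 0, 0.12, 0], [0, 0, 0, 0.12, 0], [0, 0, 0, 0.1, 0], [0, 0, 0, 0, 0]],
])

```text
time: 29.1
position: [0.5193, 0.2394, 0.1114]
tool_rot: [0.0, 0.706, 0.708, -0.0]
ft_force: [-0.3, 0.4, 0.0]
gripper_width: 0.0917
grasp_force: 0.0
```

```bash
python3 fit.py w29; python3 psi.py w29
```

```text
[0.5193 0.2394 0.1114] [-0.3  0.4  0. ] 0.0917
tilt 27.7 az 1.7 C [519.4 236.6 121.1] s 4.4 u -1.8 x 0.4 n 2947
tabs 117 189 [-0.   5.2] [-1.8 -5.2] tab dir 0.8 ry ang from means 80.2
268 [14.8 15.6 16.3]
[(2, 267), (4, 267), (6, 266), (0, 264), (8, 260), (-2, 260)]
```

Emit:
move_arm([
  [[0, 0, 0, 0.12, 0], [0, 0, 0, 0.12, 0], [0, 0, 0, 0.12, 0], [0, 0, 0, 0, 255], [0, 0, 0, 0, 255], [0, 0, 0, 0, 255], [0, 0, 0, 0, 255], [0, 0, 0, 0, 255], [0, 0, 0, 0, 255], [0, 0, 0, -0.1, 255], [0, 0, 0, -0.1, 255], [0, 0, 0, -0.1, 255]],
])

```text
time: 30.15
position: [0.5186, 0.2389, 0.1117]
tool_rot: [0.0, 0.687, 0.727, -0.001]
ft_force: [-2.2, -0.7, 3.0]
gripper_width: 0.064
grasp_force: 29.8
```

```bash
python3 -c "
from h import *
print(r.read_state()['wrist_torque'])
import subprocess"; python3 fit.py w30; python3 psi.py w30
```

```text
[-0.17412924  0.74157496  1.09234657]
[0.5186 0.2389 0.1117] [-2.2 -0.7  3. ] 0.064
tilt 27.0 az -5.4 C [518.3 236.7 121.2] s 4.5 u -1.7 x -0.7 n 3028
tabs 131 167 [-4.6  9.8] [10.  -5.9] tab dir -17.9 ry ang from means 133.0
267 [ 5.2 16.1 16.9]
[(-10, 217), (-12, 217), (-14, 211), (-16, 211), (-8, 195), (-18, 194)]
```

Emit:
move_arm([
  [[0, 0, 0, -0.1, 255], [0, 0, 0, -0.1, 255], [0, 0, 0, -0.1, 255]],
])

```text
time: 30.45
position: [0.5185, 0.2396, 0.1118]
tool_rot: [-0.0, 0.787, 0.617, -0.001]
ft_force: [-1.8, 1.6, 3.7]
gripper_width: 0.0638
grasp_force: 30.1
```

```bash
python3 -c "
from h import *
print(r.read_state()['wrist_torque'])
import subprocess"; python3 fit.py w31; python3 psi.py w31
```

```text
[0.27377672 0.87565316 1.3968385 ]
[0.5185 0.2396 0.1118] [-1.8  1.6  3.7] 0.0638
tilt 26.6 az -5.7 C [518.5 236.7 121.3] s 4.6 u -1.6 x -0.5 n 2881
tabs 125 155 [-9.1  6.1] [ 5.2 -6.7] tab dir 3.0 ry ang from means 138.4
259 [ 5.1 15.1 17. ]
[(-14, 218), (-18, 216), (-12, 216), (-20, 214), (-10, 214), (-16, 212)]
```

Emit:
move_arm([
  [[0, 0, 0, 0, 40], [0, 0, 0, 0, 0], [0, 0, 0, 0, 0], [0, 0, 0, 0.12, 0], [0, 0, 0, 0.12, 0], [0, 0, 0, 0, 0]],
])

```text
time: 31.0
position: [0.5195, 0.2394, 0.1114]
tool_rot: [0.0, 0.705, 0.709, 0.0]
ft_force: [0.0, 0.5, 0.4]
gripper_width: 0.0914
grasp_force: 0.0
```

```bash
python3 fit.py w32; python3 psi.py w32
```

```text
[0.5195 0.2394 0.1114] [0.  0.5 0.4] 0.0914
tilt 27.4 az 2.0 C [519.1 236.6 120.9] s 4.3 u -1.9 x 0.1 n 2954
tabs 133 189 [-8.6  8.5] [ 8.7 -6.1] tab dir -20.2 ry ang from means 140.1
299 [ 5.1 15.2 16. ]
[(-16, 299), (-18, 299), (-20, 298), (-14, 295), (-22, 290), (-24, 280)]
```

Emit:
move_arm([
  [[0, 0, 3, 0, 0], [0, 0, 4, 0, 0], [0, 0, 2, 0, 0], [0, -4, 0, 0, 0], [0, -1.5, 0, 0, 0], [0, 0, 0, 0, 0], [0, 0, 0, 0, 0]],
])

```text
time: 31.63
position: [0.5195, 0.184, 0.2017]
tool_rot: [-0.0, 0.709, 0.706, 0.0]
ft_force: [-0.4, 0.3, -0.1]
gripper_width: 0.0922
grasp_force: 0.0
```

```bash
python3 - <<'E'
from h import *
s=r.read_state(); print(s['position'],s['ft_force'].round(1))
p,P,T,K=grab('wrist'); np.savez('w33.npz',p=p,P=P,T=T,K=K)
q,*_=grab('side')
save('fin',np.hstack([cv2.resize(p[70:230,220:430],(525,400),interpolation=cv2.INTER_CUBIC),cv2.resize(q[130:210,220:275],(275,400),interpolation=cv2.INTER_CUBIC)]))
E
python3 psi.py w33
```

```text
[0.51945255 0.18400772 0.2016778 ] [-0.4  0.3 -0.1]
249 [ 8.  15.2 16.3]
[(-14, 243), (-16, 234), (-18, 231), (-20, 229), (-12, 226), (-22, 224)]
```

View pics/fin.png

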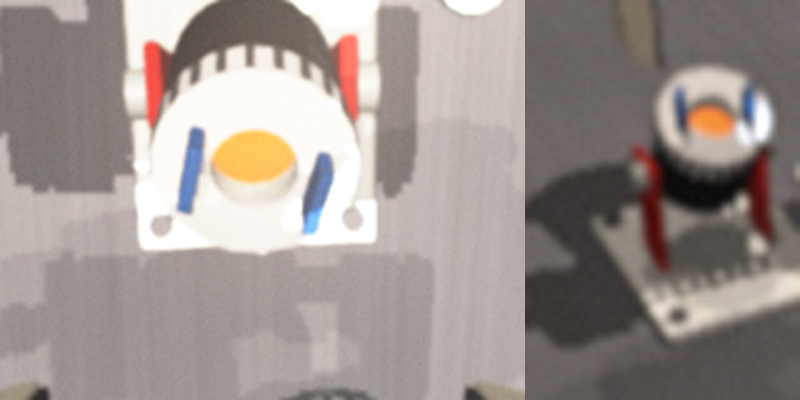

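Run:
```python
from h import *
def meas(nm,blue=True):
    D=np.load(nm+'.npz'); P=D['P']*1000; p=D['p']; n=np.array([0.012*.4695,-.4695,.8829]);e1=np.array([1,.012,0]);e2=np.cross(n,e1)
    C=np.array([519,236.3,121.2]); d=P-C; h=d@n; X=d@e1; Y=d@e2
    m=(np.hypot(X,Y)<27)&(h>12.5)&(h<18)
    cs=[]
    for k in (X>5,X<-5):
        q=np.c_[X[m&k],Y[m&k]].astype(np.float32)
        if len(q)<10: continue
        r_=cv2.minAreaRect(q); l=cv2.fitLine(q,cv2.DIST_HUBER,0,.01,.01).ravel(); cs.append(np.array(r_[0]))
        print(nm,len(q),np.round(r_[0],1),np.round(r_[1],1),round(r_[2],1),'line',round(np.degrees(np.arctan2(l[1],l[0])),1),'h',np.median(h[m&k]).round(1))
    if len(cs)==2: v=cs[0]-cs[1]; print('  y-axis',round(np.degrees(np.arctan2(v[1],v[0])),1),np.hypot(*v))
for nm in ['w29','w32','w33']: meas(nm)
```

```text
w29 146 [19.9 -3.2] [ 5.1 13.2] 0.8 line -89.9 h 15.4
w29 164 [-18.9  -2.8] [14.9  5.1] 89.7 line -87.7 h 15.7
  y-axis -0.5 38.80276813285719
w32 223 [18.5 -5.5] [18.1  5.2] 76.4 line 72.8 h 15.2
w32 104 [-20.2  -0.3] [9.6 4.9] 75.0 line 66.7 h 15.6
  y-axis -7.7 39.03522312704321
w33 183 [19.  -3.8] [21.5  5.2] 76.2 line 75.5 h 15.1
w33 192 [-18.8   5.3] [22.4  5. ] 75.7 line 75.9 h 15.4
  y-axis -13.4 38.87807466573547
```

```bash
python3 -c "
from plant import r
print(r.hand_in())"
```

```text
the job is handed in; nothing more can be done
None
```

The lamp is rebuilt and handed in: the lens and then the spacer are in the barrel, and the ring is screwed down until it went stiff at about 1.4 N m. It held after release, with its tabs about 14° past the lamp's y axis, just inside the "about 15°" expected; I aimed to leave the other things on the bench untouched but did not re-image them.

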